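# Fetch a brass post from the tilting bin behind the clutter

### The arm

A 7-joint arm with a two-finger parallel gripper is mounted at the origin on the work surface. World frame = base frame: x ahead of the robot, y to its left, z up, the work surface at z = 0. Lengths are in mm, angles in rad, forces in N, time in s.
With the tool pointing down it reaches from about 400 to 875 mm from the base axis. Payload 4.4 kg.
Tool frame: the origin (TCP) lies between the finger pads; the fingertips stand 11 mm ahead of it and the grasp point (between the pads) lies 8 mm behind it; y points along the fingers, x is the direction in which the jaws open and shut, and the axes are right-handed (so a half turn about y gives the same grasp; the last joint's range is limited). The gripper opens to 85 mm and grips with 20 to 120 N. Pads are 22 mm wide; open, the fingers measure 114 mm over their backs; the gripper's body (76 mm by 85 mm) begins 54 mm behind the grasp point. The pads swing forward as they close: fully open they stand 13 mm farther back than shut.
Start: joints at [-1.229, 0.628, 0.038, 1.517, -0.027, 0.996, -0.02], TCP at [257.762, 596.722, 208.113] pointing down, gripper open.
Joint ranges: [-3.06, 3.06], [-0.37, 2.12], [-1.25, 1.32], [0.18, 2.47], [-1.1, 4.24], [0.23, 1.98], [-2.94, 2.94]. Speed limits (rad/s): [2.57, 2.57, 3.14, 3.14, 3.14, 3.14, 3.14].

### API

Orientations are given as [roll, pitch, yaw] about the fixed x, y, z axes, in that order (R = Rz(yaw) Ry(pitch) Rx(roll)).
In Python, from cell import * gives the robot as it stands.
- The arm moves only by the shell command python3 -m jog 'ROWS'. ROWS is JSON, a list of rows, each an object of numbers: "x", "y", "z": the shift along the tool's x, y, z in mm; "ax", "ay", "az": the turn, a rotation vector about the tool's x, y, z in rad; "grip": the finger opening in mm, from 0 to 85.4. In form: [{"x": .., "y": .., "z": .., "ax": .., "ay": .., "az": .., "grip": ..}, ...]. A call has 1 to 5 rows; each row is the pose to reach, as a shift and turn from the pose commanded when the call began, along the tool's axes at that moment; what a row does not reach only later rows make up. A row lasts 1/10 s, in which the tool goes at most 50 mm and 8.59 degrees, less where a joint would pass 70% of its speed; a pose out of reach is approached as far as the arm can. A call with a gripper value outside its range is refused whole. The fingers move at their own pace and stop on an object; the grip force is fixed at half the most. Time passes only in rows, so rows that repeat a pose let the fingers close. It gives the time, the measured TCP pose, the force and the opening at its end, in the units of the state.
- read_state(): the state, without advancing time (a new reading comes with each control period).
- get_image(name): name is "side" or "top" or "wrist"; returns a dict with "color" (384x512x3 uint8, red, green, blue), "vfov" (degrees; the focal length in pixels is half the picture's height over the tangent of half this angle, whatever the lens; pixels are square), "cx", "cy" (the principal point, pixels), "camera_from_world" (4x4, takes a point from world to camera coordinates). Camera axes: x right, y down, z forward; pixel columns grow to the right and rows downward; lengths in mm; the calibration is good to about 2 mm. A picture is of the moment at which its call begins. There is no depth.
- finish_job(): hands the job in, once; it reports no verdict.
The state is a dict: "clock": time; "qpos": joint angles; "qd": joint speeds; "tau": joint torques, N m; "eef_pos": TCP position; "tool_rot": TCP orientation; "force": force on the tool from outside, world axes, zero at the start; "torque": the same for the moment, N m; "width": finger opening in mm.
Only numpy, scipy, OpenCV 4.12 (cv2) and the standard library are available. Lean on these libraries where they do the work, as an engineer would, in place of code of your own. Each camera call takes 0.05 s, during which the arm holds its last target.

### The job

Move the solder spool, the bottle and the pair of driver cups from in front of the tilting bin to the aluminium side tray, standing upright; tip the bin fully forward, take the brass post out and stand it, flange down, inside the ring of the assembly nest. Then shut the bin again and put the spool, the bottle and the cups back, each on the same black spot it stood on at the start, never letting any of the three fall over.

Things in the scene. Friction and masses are not known exactly. Their poses are not given: they have to be found in the camera images.
- rack: Fixed grey steel rack. Origin on the table below the bin's pivot (along rack y, 20 mm up); x points to the bin's back. Base plate 4 mm thick; on it three black spots at x -88, y -95, 0, 95 mm, one under each of spool, bottle, cups. Cheeks at y +-124 mm, x -15 to 110, 170 mm high, joined by 8 mm rods along y at x 55 and 100, z 162 mm, that keep a gripper from the shut bin's back.
- bin (a joint): Bin tilt, rad: 0 shut, grows as its top comes towards the robot, stop at 0.7. Stiff hinge: stays where left; about 5 N at the tab moves it. Shut, in rack frame (mm): front panel x -16 to -11; floor top z 80, inside x -11 to 104, y +-111; all walls up to z 115; rib 10 high on the floor at x 35, empty floor in front of it. Tilted, the panel comes forward over the black spots.
- bin_handle (a point): Middle of the steel tab standing up from the middle of the bin's front panel: 8 mm thick (x), 50 mm wide (y), its top 13 mm above this point. Shut, it lies at x -13.5, z 128 mm in the rack's frame; it turns with the bin. Pinch it, or pull it or the panel forward from behind and push it back from in front.
- fitting: Brass post standing in the back compartment of the bin: a round flange 36 mm wide and 10 mm high, with a round stem 16 mm wide above it; 42 mm high in all, 130 g. Origin at the centre of its underside, z up the stem. It stays behind the rib and leans with the bin when the bin is tilted.
- spool: Solder spool standing on end: cylinder 56 mm wide, 74 mm high, grey wire between green flanges, about 350 g. Origin at the centre of its underside, z up.
- bottle: Closed white round bottle with a black cap: 50 mm wide, 84 mm high, about 150 g; straight-sided from the bottom up to 47 mm. Origin at the centre of its underside, z up.
- cups: Two steel headphone driver cups screwed together, one on top of the other, as one piece: ribbed steel cylinder 58 mm wide, 72 mm high, spoked grille on top, about 400 g. Origin at the centre of its underside, z up.
- tray: Side tray: fixed shallow aluminium tray 270 mm (its x) by 140 mm (its y), 10 mm high, walls and floor 4 mm thick. Origin at the centre of its underside (on the table). To the robot's left or right; room for three things in a row along its x, about 85 mm apart.
- nest: Assembly nest: fixed wooden block 110 x 110 mm, 16 mm high, with a steel ring on its top at the centre: ring 52 mm wide inside, 62 mm outside, 6 mm high. Origin at the centre of the block's underside; the seat inside the ring is 16 mm above it. On the other side from the tray.
Not all that is in view belongs to the job. There is more than one size of the fitting; the job needs the largest.

How it is judged:
By the outcome, as a careful person would: the job done as asked, in the order asked, and still so for the second after the job is handed in, with the robot touching nothing.
It also fails if it takes over 134 s, if anything falls off the work surface, if the arm or the gripper's body presses on something with over 40 N, if the wrist force passes 120 N, or if a joint passes its speed limit or range.

## Working session

There is one attempt and no reset: what is moved stays moved. The work goes in short steps, Python scripts to look and compute and a shell command to move; the robot and the scene stay as the last step left them, time stands still between calls to the robot, and variables do not carry over. Pictures are saved under pics/ and viewed, and the job is handed in when it is done.

```bash
ls -la; mkdir -p pics
python3 - <<'E'
from cell import *
import cv2
print(read_state())
for n in ("side","top","wrist"):
    g=get_image(n); cv2.imwrite(f"pics/{n}0.png",g["color"][:,:,::-1]); print(n,g["vfov"],g["cx"],g["cy"]); print(g["camera_from_world"])
E
```

```text
total 12
drwxr-xr-x  3 agent agent 4096 Dec  6 11:10 .
drwxr-xr-x 23 root  root  4096 Dec  6 11:10 ..
drwxr-xr-x  2 agent agent 4096 Dec  6 11:10 pics
{'clock': 0.0, 'qpos': array([-1.22878093,  0.62936577,  0.03843644,  1.51835876, -0.02702838,
        0.99634961, -0.01999574]), 'qd': array([-0.00105019, -0.0011342 , -0.00116104, -0.0014306 ,  0.00124389,
        0.00049027, -0.00042204]), 'tau': array([-2.54666829e-04, -5.63404119e+01,  1.22622963e+00, -1.93448675e+01,
        1.10331227e-02,  1.06277075e-02, -6.18609931e-06]), 'eef_pos': array([257.48411771, 596.07930633, 207.17928337]), 'tool_rot': array([-1.57079643,  0.00196396,  1.16297441]), 'force': array([0.22184242, 0.5028069 , 0.03266298]), 'torque': array([-0.02995433, -0.0216802 ,  0.00363727]), 'width': 85.56532932801423}
side 46.192056753081786 253.0972857882502 189.04067681869697
[[ 9.30595237e-01 -3.65970656e-01 -7.61472534e-03 -5.32774196e+02]
 [-1.82688394e-01 -4.46315086e-01 -8.76029562e-01  2.04806306e+02]
 [ 3.17202547e-01  8.16620060e-01 -4.82197285e-01  8.20354172e+02]
 [ 0.00000000e+00  0.00000000e+00  0.00000000e+00  1.00000000e+00]]
top 52.024039553056795 255.55141777053583 197.18519715456108
[[ 1.47952454e-02 -9.99806189e-01  1.29878587e-02 -1.51651712e+01]
 [-9.86895952e-01 -1.66890567e-02 -1.60492542e-01  5.61741525e+02]
 [ 1.60678192e-01 -1.04431386e-02 -9.86951599e-01  1.08685071e+03]
 [ 0.00000000e+00  0.00000000e+00  0.00000000e+00  1.00000000e+00]]
wrist 71.70793287239107 251.35699004972724 195.79874312777477
[[ 3.96467265e-01  9.18047010e-01 -1.84244311e-03 -6.49648077e+02]
 [ 8.83480296e-01 -3.80992230e-01  2.72593998e-01 -3.52835617e+01]
 [ 2.49552149e-01 -1.09702359e-01 -9.62127392e-01  3.80159698e+02]
 [ 0.00000000e+00  0.00000000e+00  0.00000000e+00  1.00000000e+00]]
```

View pics/side0.png

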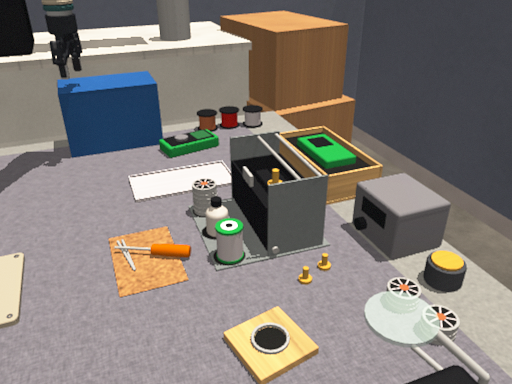

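View pics/top0.png

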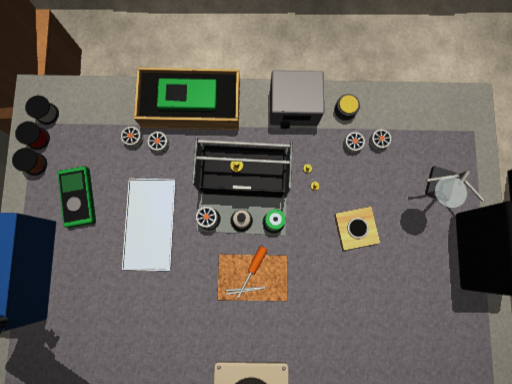

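View pics/wrist0.png

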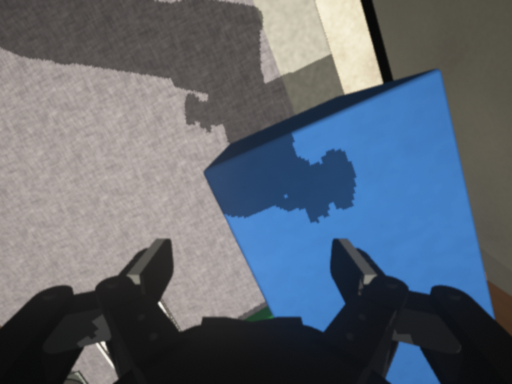

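```bash
cat > h.py <<'E'
from cell import *
import cv2, numpy as np
from scipy.spatial.transform import Rotation as Ro
def cam(n):
    g=get_image(n); g['f']=192/np.tan(np.radians(g['vfov']/2)); return g
def proj(g,p):
    M=g['camera_from_world']; c=M[:3,:3]@np.array(p,float)+M[:3,3]
    return np.array([g['cx']+g['f']*c[0]/c[2], g['cy']+g['f']*c[1]/c[2]])
def ray(g,u,v):
    M=g['camera_from_world']; R=M[:3,:3]; o=-R.T@M[:3,3]
    return o, R.T@np.array([(u-g['cx'])/g['f'],(v-g['cy'])/g['f'],1])
def onz(g,u,v,z):
    o,d=ray(g,u,v); return o+d*(z-o[2])/d[2]
def tri(g1,p1,g2,p2):
    o1,d1=ray(g1,*p1);o2,d2=ray(g2,*p2)
    s=np.linalg.lstsq(np.c_[d1,-d2],o2-o1,rcond=None)[0]
    a=o1+d1*s[0];b=o2+d2*s[1]; return (a+b)/2,np.linalg.norm(a-b)
def save(g,name,box=None,k=1):
    im=g['color'][:,:,::-1]
    if box: u0,v0,u1,v1=box; im=im[v0:v1,u0:u1]
    if k!=1: im=cv2.resize(im,None,fx=k,fy=k,interpolation=cv2.INTER_CUBIC)
    cv2.imwrite('pics/'+name+'.png',im)
def tool():
    s=read_state(); return s['eef_pos'],Ro.from_euler('xyz',s['tool_rot']).as_matrix()
def delta(p):  # shift in tool axes to reach world TCP p
    e,R=tool(); return R.T@(np.array(p)-e)
E
python3 - <<'E'
from h import *
t=cam('top'); s=cam('side'); w=cam('wrist')
save(t,'topz',(100,110,400,310),2.6); save(s,'sidez',(170,120,350,300),3.3)
e,R=tool(); M=w['camera_from_world']; c=-M[:3,:3].T@M[:3,3]
print("cam in tool",R.T@(c-e), "view dir tool",R.T@M[2,:3]); print(e,proj(s,e),proj(t,e))
E
```

```text
cam in tool [   0.59619042 -166.78513341   69.76458364] view dir tool [-3.26585399e-04  9.62139234e-01 -2.72558227e-01]
[257.70761861 596.5104144  207.79000068] [73.97518498 87.56393979] [ -4.06516177 310.50927568]
```

View pics/topz.png

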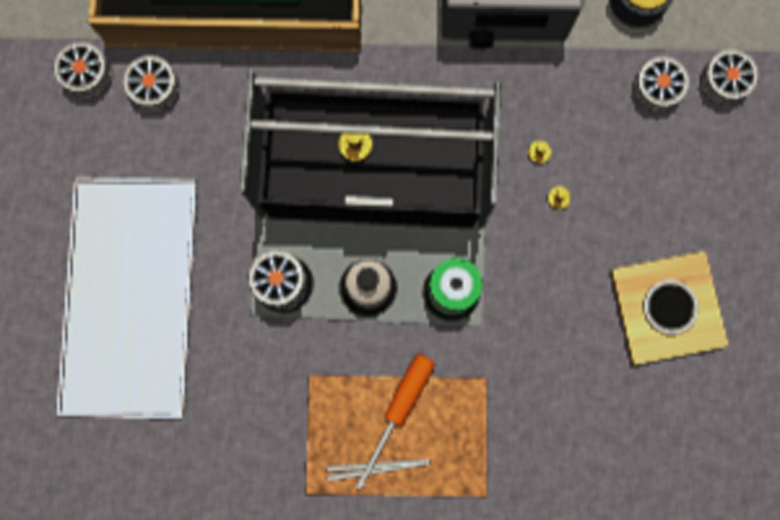

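View pics/sidez.png

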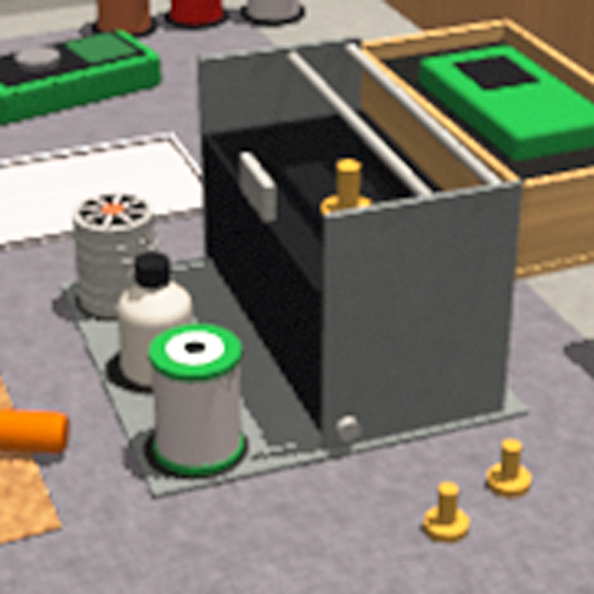

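The brass posts are at top-view (237,167) in the bin and (308,168), (315,186) on the table. The one in the bin looks largest. Next I measure positions.

Run:
```python
from h import *
t=cam('top'); s=cam('side')
def cen(g,m,box):
    k=np.zeros(m.shape,bool);u0,v0,u1,v1=box;k[v0:v1,u0:u1]=m[v0:v1,u0:u1]
    ys,xs=np.nonzero(k); return np.array([xs.mean(),ys.mean()]),len(xs),(xs.min(),xs.max(),ys.min(),ys.max())
def chans(g): 
    c=g['color'].astype(int); return c[...,0],c[...,1],c[...,2],c
r,g,b,c=chans(t); green=(g>r+50)&(g>b+40); orange=(r>170)&(g<130)&(b<110); 
hsv=cv2.cvtColor(t['color'],cv2.COLOR_RGB2HSV); yel=(hsv[...,0]>20)&(hsv[...,0]<32)&(hsv[...,1]>150)&(hsv[...,2]>120)
o=lambda n,x,z: print(n,x, onz(t,*x[0],z).round(1))
o('spool',cen(t,green,(255,200,295,240)),78)
o('cups',cen(t,orange,(195,205,220,230)),76)
dark=c.max(2)<70
o('cap',cen(t,dark,(234,211,248,223)),88)
gray=(c.min(2)>150)
tabm=cen(t,gray,(228,182,256,192)); o('tab',tabm,141)
for bx in ((225,155,250,178),(300,160,314,175),(308,178,322,192)):
    x=cen(t,yel,bx); o('brass',x,90 if bx[0]==225 else 10)
white=(c.min(2)>185)
ys,xs=np.nonzero(white[170:280,110:185]); rect=cv2.minAreaRect(np.c_[xs+110,ys+170].astype(np.float32))
print('tray',rect,[onz(t,*p,10).round(1) for p in cv2.boxPoints(rect)], onz(t,*rect[0],8))
wood=(hsv[...,0]>12)&(hsv[...,0]<30)&(hsv[...,1]>70)&(hsv[...,2]>120)
ys,xs=np.nonzero(wood[200:256,325:390]); rect=cv2.minAreaRect(np.c_[xs+325,ys+200].astype(np.float32))
print('nest',rect,onz(t,*rect[0],16),[onz(t,*p,16).round(1) for p in cv2.boxPoints(rect)])
# ring inside dark
o('ringhole',cen(t,dark,(346,217,370,240)),16)
# side checks
r,g,b,c=chans(s); hs=cv2.cvtColor(s['color'],cv2.COLOR_RGB2HSV)
green=(g>r+50)&(g>b+40); x=cen(s,green,(212,215,248,240)); print('spool side',x,onz(s,*x[0],78))
orange=(r>170)&(g<130)&(b<110); x=cen(s,orange,(195,175,220,195)); print('cups side',x,onz(s,*x[0],76))
dark=c.max(2)<60; x=cen(s,dark,(209,196,224,208)); print('cap side',x)
```

```text
spool (array([274.97512438, 218.85074627]), 201, (np.int64(265), np.int64(285), np.int64(209), np.int64(228))) [496.7 -60.6  78. ]
cups (array([205.8, 216.5]), 20, (np.int64(204), np.int64(208), np.int64(214), np.int64(219))) [500.4 131.2  76. ]
cap (array([240.9 , 217.38]), 50, (np.int64(238), np.int64(244), np.int64(214), np.int64(221))) [498.2  33.6  88. ]
tab (array([241.3, 187.1]), 40, (np.int64(233), np.int64(250), np.int64(186), np.int64(188))) [572.7  32.8 141. ]
brass (array([236.27848101, 165.39240506]), 79, (np.int64(230), np.int64(242), np.int64(161), np.int64(171))) [643.9  49.5  90. ]
brass (array([306.91891892, 167.81081081]), 37, (np.int64(303), np.int64(310), np.int64(165), np.int64(172))) [ 659.9 -160.    10. ]
brass (array([314.64102564, 185.35897436]), 39, (np.int64(311), np.int64(318), np.int64(182), np.int64(189))) [ 606.5 -182.8   10. ]
tray ((148.22930908203125, 224.10174560546875), (47.79972839355469, 90.96041870117188), 3.3664605617523193) [array([354.8, 374.7,  10. ]), array([621.3, 377.3,  10. ]), array([615.2, 235.1,  10. ]), array([348.9, 237.7,  10. ])]
[... 171 characters left out ...]
61109   16.        ] [array([ 523.4, -241.4,   16. ]), array([ 548.3, -350.8,   16. ]), array([ 438.2, -370.3,   16. ]), array([ 414.2, -262.4,   16. ])]
ringhole (array([357.68348624, 227.49541284]), 218, (np.int64(350), np.int64(366), np.int64(220), np.int64(235))) [ 481.9 -306.8   16. ]
spool side (array([228.52988048, 226.53784861]), 251, (np.int64(215), np.int64(242), np.int64(218), np.int64(234))) [496.21186269 -63.14346694  78.        ]
cups side (array([205. , 182.5]), 2, (np.int64(203), np.int64(207), np.int64(182), np.int64(183))) [505.79468156 137.04962835  76.        ]
cap side (array([215.55913978, 201.50537634]), 93, (np.int64(211), np.int64(221), np.int64(197), np.int64(206)))
```

```bash
python3 -m jog '[{"y":-30,"ay":-0.13},{"y":-40,"ay":-0.26},{"y":-40,"ay":-0.389},{"y":-40,"ay":-0.389}]'
python3 - <<'E'
from h import *
s=read_state(); print(s['eef_pos'],s['tool_rot'],s['qpos'].round(2)); print(delta((500.4,131.2,200)))
E
```

```text
[257.73226805 596.6334312  208.00147345] [-1.57076907e+00  2.34248969e-04  1.16294563e+00] [-1.23  0.63  0.04  1.52 -0.03  1.   -0.02]
[-331.00351318    8.06790764 -407.37146894]$[0]: bad value
```

```bash
python3 -m jog '[{"x":0,"y":-30,"z":0,"ax":0,"ay":-0.13,"az":0,"grip":85},{"x":0,"y":-40,"z":0,"ax":0,"ay":-0.26,"az":0,"grip":85},{"x":0,"y":-40,"z":0,"ax":0,"ay":-0.389,"az":0,"grip":85},{"x":0,"y":-40,"z":0,"ax":0,"ay":-0.389,"az":0,"grip":85}]'; python3 -m jog --help | head -20
```

```text
clock: 0.8
eef_pos: [257.9, 596.8, 248.6]
tool_rot: [-1.571, -0.001, 1.552]
force: [0.6, -0.5, -0.3]
width: 84.8invalid input: not JSON, or not a number
```

```bash
python3 -m jog '[{"x":-40,"y":0,"z":-21,"ax":0,"ay":0,"az":0,"grip":85},{"x":-80,"y":0,"z":-42,"ax":0,"ay":0,"az":0,"grip":85},{"x":-120,"y":0,"z":-63,"ax":0,"ay":0,"az":0,"grip":85},{"x":-160,"y":0,"z":-84,"ax":0,"ay":0,"az":0,"grip":85},{"x":-200,"y":0,"z":-105,"ax":0,"ay":0,"az":0,"grip":85}]' && python3 -m jog '[{"x":-40,"y":0,"z":-21,"ax":0,"ay":0,"az":0,"grip":85},{"x":-80,"y":0,"z":-42,"ax":0,"ay":0,"az":0,"grip":85},{"x":-120,"y":0,"z":-63,"ax":0,"ay":0,"az":0,"grip":85},{"x":-160,"y":0,"z":-84,"ax":0,"ay":0,"az":0,"grip":85},{"x":-200,"y":0,"z":-105,"ax":0,"ay":0,"az":0,"grip":85}]'
python3 - <<'E'
from h import *
s=read_state(); print(s['eef_pos'],s['tool_rot'],s['qpos'].round(2)); print(delta((500.4,131.2,200)))
w=cam('wrist'); save(w,'w1')
E
```

```text
clock: 1.3
eef_pos: [359.4, 392.9, 247.8]
tool_rot: [-1.57, 0.0, 1.548]
force: [0.9, 0.5, 0.2]
width: 85.1
clock: 1.8
eef_pos: [460.6, 191.0, 248.0]
tool_rot: [-1.571, -0.0, 1.548]
force: [1.3, 0.1, -0.3]
width: 85.3
[460.5963377  191.0158904  247.98685977] [-1.57056005e+00 -4.40833679e-05  1.54837013e+00] [-0.44  0.36 -0.01  1.88  0.    0.9   1.1 ]
[-58.91039452  47.97454209 -41.14632081]
```

View pics/w1.png

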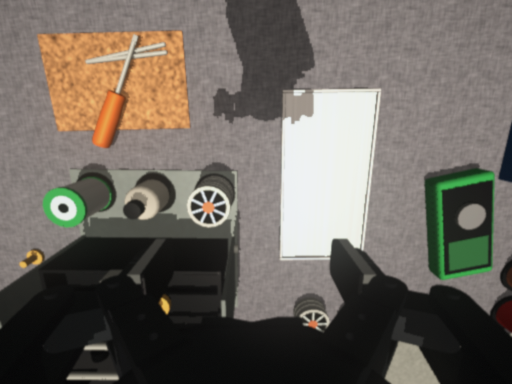

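Wrist view: spool top (66,208), bottle cap (135,210), cups hub (208,208), with the tray to the right. I'll refine positions from it.

Run:
```python
from h import *
w=cam('wrist'); c=w['color'].astype(int); r,g,b=c[...,0],c[...,1],c[...,2]
def el(m,box,n,z):
    k=np.zeros(m.shape,np.uint8);u0,v0,u1,v1=box;k[v0:v1,u0:u1]=m[v0:v1,u0:u1]
    cs,_=cv2.findContours(k,0,1); q=max(cs,key=cv2.contourArea); h=cv2.convexHull(q); e=cv2.fitEllipse(h); print(n,np.round(e[0],1),np.round(e[1],1),onz(w,*e[0],z).round(1))
el((g>r+50)&(g>b+40),(35,185,95,235),'spool',78)
el((c.min(2)>150),(185,180,233,232),'cups',76)
el((r>150)&(g<130)&(b<110),(195,195,225,222),'hub',76)
el(c.max(2)<70,(118,195,150,225),'cap',88)
for p,z in (((282,90),10),((380,90),10),((366,259),10),((281,259),10)): print(onz(w,*p,z).round(1))
```

```text
spool [ 72.2 205.2] [36.7 44.3] [496.6 -59.3  78. ]
cups [210.4 200.1] [41.3 59.2] [495.9 125.8  76. ]Traceback (most recent call last):
  File "<stdin>", line 8, in <module>
  File "<stdin>", line 5, in el
cv2.error: OpenCV(4.12.0) /io/opencv/modules/imgproc/src/shapedescr.cpp:361: error: (-201:Incorrect size of input array) There should be at least 5 points to fit the ellipse in function 'fitEllipseNoDirect'
```

Run:
```python
from h import *
w=cam('wrist')
for n,p,z in (('spool',(66,208),78),('cap',(134,210),88),('hub',(208.5,208),76)): print(n,onz(w,*p,z).round(1))
for p,z in (((282,90),10),((380,90),10),((366,259),10),((281,259),10)): print(onz(w,*p,z).round(1))
save(w,'w1z',(30,160,240,250),3.7)
```

```text
spool [498.2 -64.1  78. ]
cap [500.7  31.4  88. ]
hub [505.  126.4  76. ]
[353.7 232.4  10. ]
[358.4 371.5  10. ]
[626.3 374.2  10. ]
[621.8 230.2  10. ]
```

View pics/w1z.png

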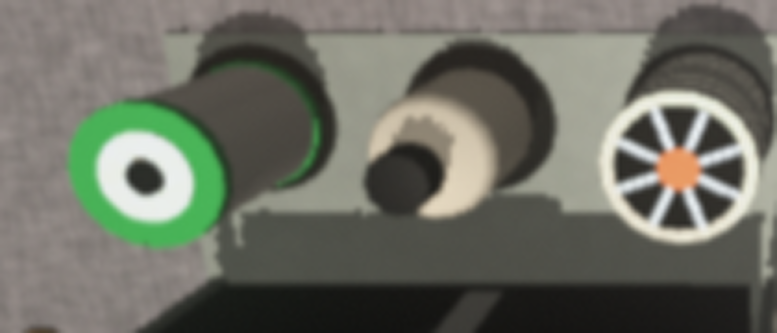

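Run:
```python
from h import *
w=cam('wrist')
P={}
for n,p,z in (('spool',(69.2,207.8),78),('cap',(139.5,208.1),88),('hub',(213.8,206),76)): P[n]=onz(w,*p,z); print(n,P[n].round(1))
print(delta((502,131.5,110)),delta((502,131.5,40)))
```

```text
spool [497.1 -54.8  78. ]
cap [497.   43.6  88. ]
hub [500.8 138.2  76. ]
[-59.16676726 137.84624728 -43.13080264] [-59.1623362  207.84623519 -43.17170978]
```

Run:
```python
from h import *
for i in range(3):
    w=cam('wrist'); M=w['camera_from_world']; print(w['f'],(-M[:3,:3].T@M[:3,3]).round(2),M[2,:3].round(4),onz(w,208.5,208,76).round(1),onz(w,213.8,206,76).round(1), read_state()['eef_pos'])
```

```text
265.6867443059869 [391.1  194.17 414.83] [ 0.272  -0.0065 -0.9623] [502.5 133.9  76. ] [499.8 141.2  76. ] [459.8250357  193.20550224 247.89346429]
265.6867443059869 [390.53 195.35 414.85] [ 0.2718 -0.005  -0.9623] [502.  135.7  76. ] [499.4 143.   76. ] [459.53729865 194.03150883 247.91180073]
265.6867443059869 [390.22 195.96 414.88] [ 0.2718 -0.0042 -0.9623] [501.9 136.6  76. ] [499.2 143.9  76. ] [459.43895051 194.36854758 247.968224  ]
```

```bash
cat >> h.py <<'E'
def settle_cam(n,k=6):
    for _ in range(k): g=cam(n)
    return g
E
python3 - <<'E'
from h import *
import pickle
w=settle_cam('wrist'); print(read_state()['eef_pos'],read_state()['tool_rot']); pickle.dump(w,open('w.pkl','wb'))
save(w,'w2z',(30,160,240,250),3.7)
E
```

```text
[459.89506031 193.47447265 248.0659776 ] [-1.57064746e+00 -1.02396720e-04  1.55304413e+00]
```

View pics/w2z.png

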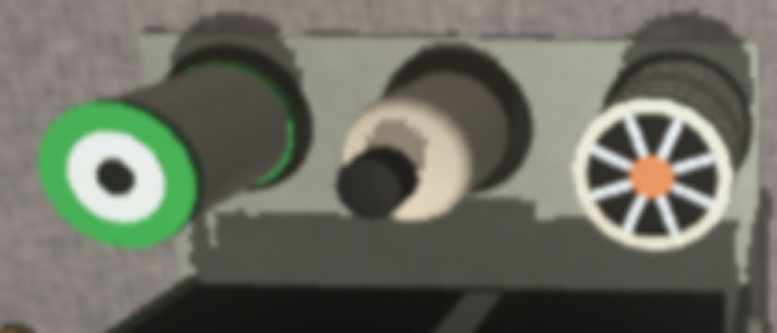

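Run:
```python
from h import *
import pickle
w=pickle.load(open('w.pkl','rb'))
for n,p,z in (('spool',(116,177),78),('cap',(371,182),88),('hub',(652,176),76)): print(n,onz(w,30+p[0]/3.7,160+p[1]/3.7,z).round(1))
save(w,'w2t',(270,70,400,280),2.8)
```

```text
spool [498.1 -59.8  78. ]
cap [498.3  36.7  88. ]
hub [501.7 133.2  76. ]
```

View pics/w2t.png

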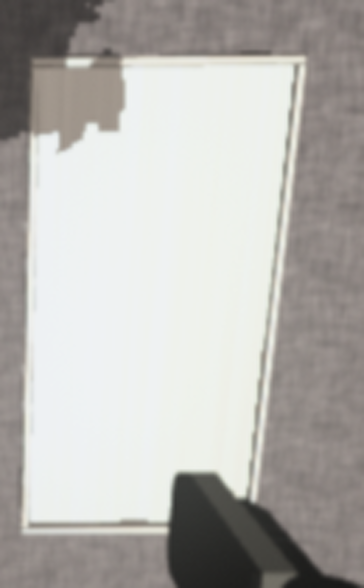

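Run:
```python
from h import *
import pickle
w=pickle.load(open('w.pkl','rb'))
for p in ((32,58),(305,58),(252,500),(23,532)): print(onz(w,270+p[0]/2.8,70+p[1]/2.8,10).round(1))
print(delta((501,132,120)),read_state()['tool_rot'])
```

```text
[350.2 239.3  10. ]
[352.6 378.2  10. ]
[600.3 374.5  10. ]
[619.3 237.5  10. ]
[-60.74823498 128.05347582 -42.20877574] [-1.57064746e+00 -1.02396720e-04  1.55304413e+00]
```

```bash
python3 -m jog '[{"x":-30,"y":40,"z":-21,"ax":0,"ay":0,"az":0,"grip":85},{"x":-60.5,"y":80,"z":-42,"ax":0,"ay":0,"az":0,"grip":85},{"x":-60.5,"y":120,"z":-42,"ax":0,"ay":0,"az":0,"grip":85},{"x":-60.5,"y":128,"z":-42,"ax":0,"ay":0,"az":0,"grip":85},{"x":-60.5,"y":128,"z":-42,"ax":0,"ay":0,"az":0,"grip":85}]'
python3 - <<'E'
from h import *
w=settle_cam('wrist',4); save(w,'w3'); print(delta((501,132,40)),read_state()['tool_rot'])
E
```

```text
clock: 2.95
eef_pos: [499.7, 132.1, 119.2]
tool_rot: [-1.567, 0.0, 1.553]
force: [1.1, -0.2, -0.6]
width: 84.9
[-1.30213561 82.20347872  1.51849489] [-1.57443424 -0.00176419  1.55370539]
```

View pics/w3.png

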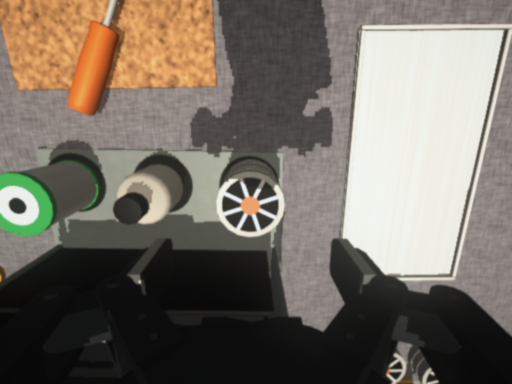

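Cups hub is at (251,205), centred between the fingers. I descend and grip.

```bash
python3 -m jog '[{"x":-0.5,"y":40,"z":0,"ax":0,"ay":0,"az":0,"grip":85},{"x":-0.5,"y":70,"z":0,"ax":0,"ay":0,"az":0,"grip":85},{"x":-0.5,"y":80,"z":0,"ax":0,"ay":0,"az":0,"grip":85},{"x":-0.5,"y":80,"z":0,"ax":0,"ay":0,"az":0,"grip":85},{"x":-0.5,"y":80,"z":0,"ax":0,"ay":0,"az":0,"grip":40}]' && python3 -m jog '[{"x":0,"y":0,"z":0,"ax":0,"ay":0,"az":0,"grip":40},{"x":0,"y":0,"z":0,"ax":0,"ay":0,"az":0,"grip":40},{"x":0,"y":0,"z":0,"ax":0,"ay":0,"az":0,"grip":40},{"x":0,"y":0,"z":0,"ax":0,"ay":0,"az":0,"grip":40},{"x":0,"y":0,"z":0,"ax":0,"ay":0,"az":0,"grip":40}]'
python3 - <<'E'
from h import *
w=cam('wrist'); save(w,'w4'); s=read_state(); print(s['eef_pos'],s['tool_rot'],s['force'],s['width'])
E
```

```text
clock: 3.65
eef_pos: [502.2, 131.7, 41.5]
tool_rot: [-1.573, -0.001, 1.552]
force: [0.5, 1.3, 1.0]
width: 72.9
clock: 4.15
eef_pos: [502.6, 131.6, 42.4]
tool_rot: [-1.574, -0.001, 1.552]
force: [-1.5, 0.7, 8.5]
width: 54.6
[502.47729261 131.63017165  42.33017035] [-1.57424171e+00 -1.25607728e-03  1.55203957e+00] [-0.26448577  0.74074717  9.38472143] 55.11257406413902
```

View pics/w4.png

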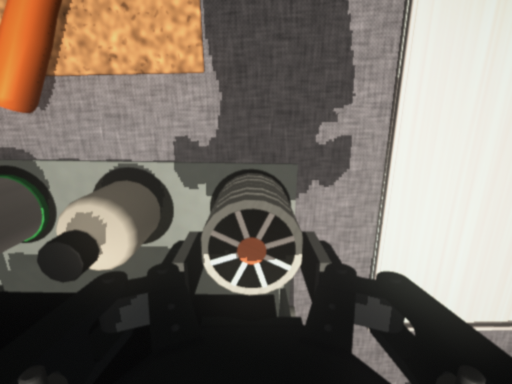

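```bash
python3 -m jog '[{"x":0,"y":-25,"z":0,"ax":0,"ay":0,"az":0,"grip":40},{"x":0,"y":-55,"z":0,"ax":0,"ay":0,"az":0,"grip":40},{"x":15,"y":-60,"z":-5,"ax":0,"ay":0,"az":0,"grip":40},{"x":45,"y":-60,"z":-18,"ax":0,"ay":0,"az":0,"grip":40},{"x":80,"y":-60,"z":-30,"ax":0,"ay":0,"az":0,"grip":40}]' && python3 -m jog '[{"x":35,"y":0,"z":-13,"ax":0,"ay":0,"az":0,"grip":40},{"x":70,"y":0,"z":-27,"ax":0,"ay":0,"az":0,"grip":40},{"x":90,"y":0,"z":-34,"ax":0,"ay":0,"az":0,"grip":40},{"x":96,"y":0,"z":-37,"ax":0,"ay":0,"az":0,"grip":40},{"x":96,"y":0,"z":-37,"ax":0,"ay":0,"az":0,"grip":40}]'
python3 - <<'E'
from h import *
w=settle_cam('wrist',3); save(w,'w5'); s=read_state(); print(s['eef_pos'],s['tool_rot'],s['force'],s['width'],delta((571,307,41)))
E
```

```text
clock: 4.7
eef_pos: [533.4, 210.9, 100.7]
tool_rot: [-1.572, -0.0, 1.55]
force: [0.5, 0.5, -3.5]
width: 54.7
clock: 5.2
eef_pos: [570.7, 306.9, 99.4]
tool_rot: [-1.57, 0.0, 1.554]
force: [-0.4, -0.7, -3.4]
width: 54.8
[570.86967125 303.45433045  99.74729902] [-1.56955865  0.00214748  1.55017007] [-0.32028779 -0.31508074 -3.83990497] 54.905331658794765 [ 3.67375378 58.7394294  -0.12987288]
```

View pics/w5.png

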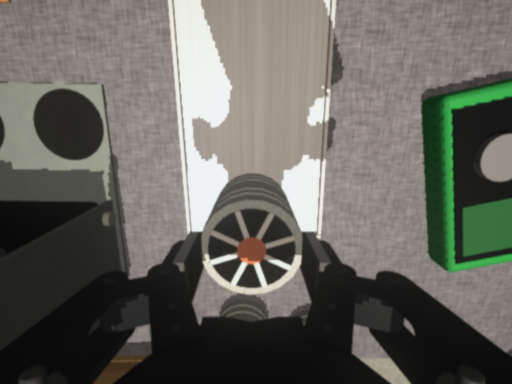

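```bash
python3 -m jog '[{"x":0,"y":25,"z":0,"ax":0,"ay":0,"az":0,"grip":40},{"x":0,"y":45,"z":0,"ax":0,"ay":0,"az":0,"grip":40},{"x":0,"y":54,"z":0,"ax":0,"ay":0,"az":0,"grip":40},{"x":0,"y":58,"z":0,"ax":0,"ay":0,"az":0,"grip":40},{"x":0,"y":58,"z":0,"ax":0,"ay":0,"az":0,"grip":40}]'
python3 - <<'E'
from h import *
s=read_state(); print(s['eef_pos'],s['tool_rot'],s['force'],s['width'])
E
```

```text
clock: 5.85
eef_pos: [571.5, 304.7, 42.9]
tool_rot: [-1.571, 0.001, 1.551]
force: [1.4, 0.6, -3.9]
width: 54.8
[571.54327709 304.67442373  42.88910179] [-1.57085105e+00  5.61648454e-04  1.55076721e+00] [ 1.35423767  0.59632054 -3.90901614] 54.76573556303379
```

```bash
python3 -m jog '[{"x":0,"y":2,"z":0,"ax":0,"ay":0,"az":0,"grip":40},{"x":0,"y":2,"z":0,"ax":0,"ay":0,"az":0,"grip":40}]'
python3 - <<'E'
from h import *
for i in range(3): cam('wrist'); s=read_state(); print(s['eef_pos'],s['tool_rot'],s['force'],s['width'])
E
```

```text
clock: 6.05
eef_pos: [572.4, 305.4, 42.5]
tool_rot: [-1.573, -0.0, 1.551]
force: [-2.3, -2.3, 7.6]
width: 54.8
[572.31190492 305.41032745  42.45491224] [-1.57267120e+00 -4.15289694e-04  1.55130314e+00] [-2.7364936  -2.47605988  8.27475314] 54.717022211035015
[572.36441668 305.39100699  42.47054038] [-1.57275458e+00 -4.31471459e-04  1.55121594e+00] [-2.30611601 -1.78070628  7.62696037] 54.557393489437985
[572.31801138 305.43132537  42.48598799] [-1.57272992e+00 -4.53541732e-04  1.55126867e+00] [-2.81118526 -2.33303997  7.67219391] 54.43368392105072
```

```bash
python3 -m jog '[{"x":0,"y":0,"z":0,"ax":0,"ay":0,"az":0,"grip":85},{"x":0,"y":0,"z":0,"ax":0,"ay":0,"az":0,"grip":85},{"x":0,"y":0,"z":0,"ax":0,"ay":0,"az":0,"grip":85},{"x":0,"y":-20,"z":0,"ax":0,"ay":0,"az":0,"grip":85},{"x":0,"y":-60,"z":0,"ax":0,"ay":0,"az":0,"grip":85}]' && python3 -m jog '[{"x":0,"y":-35,"z":10,"ax":0,"ay":0,"az":0,"grip":85},{"x":-10,"y":-60,"z":40,"ax":0,"ay":0,"az":0,"grip":85},{"x":-40,"y":-60,"z":64,"ax":0,"ay":0,"az":0,"grip":85},{"x":-80,"y":-60,"z":68,"ax":0,"ay":0,"az":0,"grip":85},{"x":-120,"y":-60,"z":68,"ax":0,"ay":0,"az":0,"grip":85}]' && python3 -m jog '[{"x":-45,"y":0,"z":0,"ax":0,"ay":0,"az":0,"grip":85},{"x":-90,"y":0,"z":0,"ax":0,"ay":0,"az":0,"grip":85},{"x":-135,"y":0,"z":0,"ax":0,"ay":0,"az":0,"grip":85},{"x":-180,"y":0,"z":0,"ax":0,"ay":0,"az":0,"grip":85},{"x":-220,"y":0,"z":0,"ax":0,"ay":0,"az":0,"grip":85}]' && python3 -m jog '[{"x":-20,"y":0,"z":0,"ax":0,"ay":0,"az":0,"grip":85},{"x":-27,"y":0,"z":0,"ax":0,"ay":0,"az":0,"grip":85},{"x":-27,"y":0,"z":0,"ax":0,"ay":0,"az":0,"grip":85}]'
python3 - <<'E'
from h import *
w=settle_cam('wrist',5); save(w,'w6'); s=read_state(); print(s['eef_pos'],s['tool_rot'],s['force'],s['width'],delta((498,-60.2,40)))
t=cam('top'); save(t,'t6',(100,110,400,310),2.6)
E
```

```text
clock: 6.7
eef_pos: [569.0, 304.6, 97.6]
tool_rot: [-1.565, 0.003, 1.552]
force: [0.2, -0.2, -0.0]
width: 85.3
clock: 7.2
eef_pos: [500.0, 186.9, 160.7]
tool_rot: [-1.571, -0.001, 1.555]
force: [1.2, -0.7, 0.5]
width: 85.4
clock: 7.7
eef_pos: [497.0, -35.3, 160.4]
tool_rot: [-1.572, 0.0, 1.551]
force: [0.4, -0.5, 0.0]
width: 85.0
clock: 8.0
eef_pos: [496.6, -60.3, 160.1]
tool_rot: [-1.571, -0.0, 1.55]
force: [-0.6, -0.1, 0.7]
width: 85.0
[496.62689114 -58.08640562 160.06944853] [-1.57078815e+00 -6.88692780e-04  1.55483017e+00] [-0.31348124  0.53074555  0.54223909] 84.97698648273251 [ -2.17409311 120.06796821  -1.40766052]
```

View pics/w6.png

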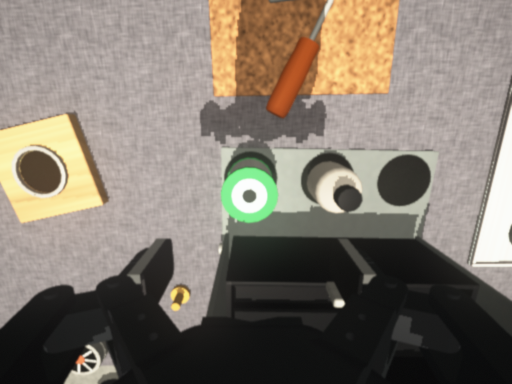

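View pics/t6.png

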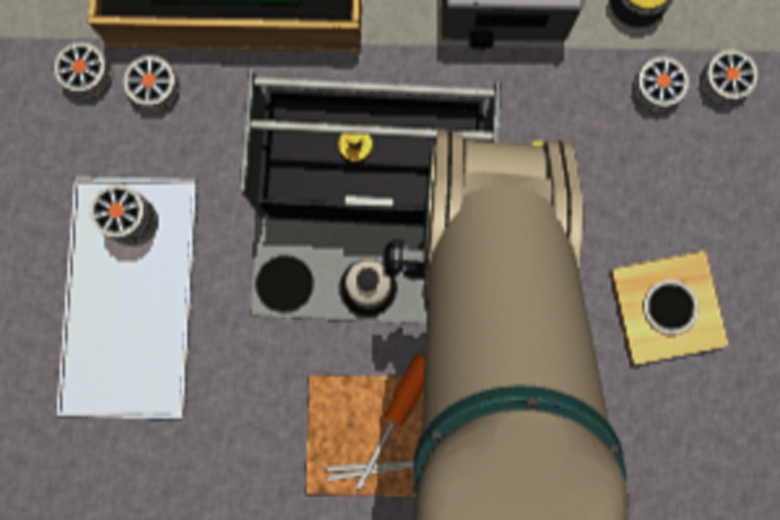

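```bash
python3 -m jog '[{"x":-1,"y":45,"z":-1,"ax":0,"ay":0,"az":0,"grip":85},{"x":-1,"y":90,"z":-1,"ax":0,"ay":0,"az":0,"grip":85},{"x":-1,"y":115,"z":-1,"ax":0,"ay":0,"az":0,"grip":85},{"x":-1,"y":120,"z":-1,"ax":0,"ay":0,"az":0,"grip":85},{"x":-1,"y":120,"z":-1,"ax":0,"ay":0,"az":0,"grip":85}]' && python3 -m jog '[{"x":0,"y":0,"z":0,"ax":0,"ay":0,"az":0,"grip":40},{"x":0,"y":0,"z":0,"ax":0,"ay":0,"az":0,"grip":40},{"x":0,"y":0,"z":0,"ax":0,"ay":0,"az":0,"grip":40},{"x":0,"y":0,"z":0,"ax":0,"ay":0,"az":0,"grip":40},{"x":0,"y":0,"z":0,"ax":0,"ay":0,"az":0,"grip":40}]'
python3 - <<'E'
from h import *
for i in range(3):
  w=cam('wrist'); s=read_state(); print(s['eef_pos'],s['tool_rot'],s['force'],s['width'])
save(w,'w7')
E
```

```text
clock: 8.8
eef_pos: [497.2, -60.3, 39.7]
tool_rot: [-1.569, -0.0, 1.553]
force: [-0.4, 0.2, 1.2]
width: 84.6
clock: 9.3
eef_pos: [498.8, -60.8, 42.1]
tool_rot: [-1.574, 0.0, 1.552]
force: [-0.2, 0.7, 8.5]
width: 53.6
[498.86049106 -60.87133566  42.14405451] [-1.57440567e+00  2.08424168e-05  1.55202478e+00] [0.21389839 0.50263784 8.31152616] 53.56773367377909
[498.86314369 -60.83890576  42.13766992] [-1.57440845e+00 -2.38133731e-06  1.55204991e+00] [-1.48094448  1.68042513  9.44704307] 53.58381903810385
[498.88057087 -60.81895567  42.13490272] [-1.57442467e+00 -4.68359073e-06  1.55208160e+00] [-1.71035712  0.49161573  8.22141368] 53.632568564884416
```

View pics/w7.png

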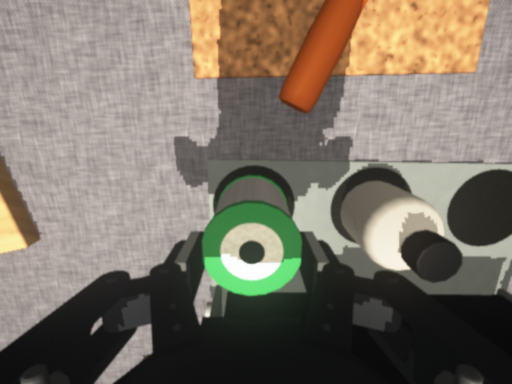

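```bash
python3 -m jog '[{"x":0,"y":-20,"z":0,"ax":0,"ay":0,"az":0,"grip":40},{"x":0,"y":-60,"z":0,"ax":0,"ay":0,"az":0,"grip":40},{"x":0,"y":-95,"z":10,"ax":0,"ay":0,"az":0,"grip":40},{"x":26,"y":-105,"z":25,"ax":0,"ay":0,"az":0,"grip":40},{"x":66,"y":-105,"z":40,"ax":0,"ay":0,"az":0,"grip":40}]' && python3 -m jog '[{"x":45,"y":0,"z":10,"ax":0,"ay":0,"az":0,"grip":40},{"x":90,"y":0,"z":20,"ax":0,"ay":0,"az":0,"grip":40},{"x":135,"y":0,"z":30,"ax":0,"ay":0,"az":0,"grip":40},{"x":180,"y":0,"z":40,"ax":0,"ay":0,"az":0,"grip":40},{"x":225,"y":0,"z":50,"ax":0,"ay":0,"az":0,"grip":40}]' && python3 -m jog '[{"x":35,"y":15,"z":8,"ax":0,"ay":0,"az":0,"grip":40},{"x":65,"y":40,"z":13,"ax":0,"ay":0,"az":0,"grip":40},{"x":75,"y":60,"z":15,"ax":0,"ay":0,"az":0,"grip":40},{"x":75,"y":80,"z":15,"ax":0,"ay":0,"az":0,"grip":40},{"x":75,"y":85,"z":15,"ax":0,"ay":0,"az":0,"grip":40}]'
python3 - <<'E'
from h import *
w=settle_cam('wrist',6); s=read_state(); print(s['eef_pos'],s['tool_rot'],s['force'],s['width'],delta((401,306,42)))
E
```

```text
clock: 9.95
eef_pos: [460.0, 3.9, 147.7]
tool_rot: [-1.577, 0.001, 1.546]
force: [1.3, 0.6, -5.0]
width: 52.9
clock: 10.45
eef_pos: [412.1, 233.3, 145.8]
tool_rot: [-1.571, -0.0, 1.552]
force: [1.3, 0.7, -3.7]
width: 53.2
clock: 10.95
eef_pos: [397.7, 306.5, 58.8]
tool_rot: [-1.568, 0.002, 1.553]
force: [-0.3, -1.3, -4.0]
width: 53.4
[400.2619304  307.15015097  61.27814618] [-1.57251587e+00 -1.39234083e-03  1.55107752e+00] [-0.01653317 -0.14612697 -3.68839954] 53.12943195341124 [-1.1622151  19.27782607 -0.7274562 ]
```

```bash
python3 -m jog '[{"x":0,"y":10,"z":0,"ax":0,"ay":0,"az":0,"grip":40},{"x":0,"y":17,"z":0,"ax":0,"ay":0,"az":0,"grip":40},{"x":0,"y":20,"z":0,"ax":0,"ay":0,"az":0,"grip":40},{"x":0,"y":20,"z":0,"ax":0,"ay":0,"az":0,"grip":40}]'
python3 - <<'E'
from h import *
for i in range(3):
  w=cam('wrist'); s=read_state(); print(s['eef_pos'],s['tool_rot'],s['force'],s['width'])
E
```

```text
clock: 11.65
eef_pos: [399.6, 307.3, 42.0]
tool_rot: [-1.571, -0.001, 1.552]
force: [-3.7, -1.9, 22.0]
width: 53.1
[399.59852858 307.33191364  42.03237524] [-1.57153725e+00 -9.95042120e-04  1.55187553e+00] [-3.42581931 -1.55366945 22.36047988] 53.100658122843434
[399.61029861 307.34620688  42.05021243] [-1.57160765e+00 -1.06624631e-03  1.55186510e+00] [-3.35465898 -1.14410989 21.39385783] 53.30696604925656
[399.60331239 307.336447    42.04061358] [-1.57161711e+00 -1.04798873e-03  1.55190471e+00] [-3.53773632 -2.59916772 21.71424174] 53.1608898713521
```

```bash
python3 -m jog '[{"x":0,"y":-1.5,"z":0,"ax":0,"ay":0,"az":0,"grip":40},{"x":0,"y":-1.5,"z":0,"ax":0,"ay":0,"az":0,"grip":85},{"x":0,"y":-1.5,"z":0,"ax":0,"ay":0,"az":0,"grip":85},{"x":0,"y":-1.5,"z":0,"ax":0,"ay":0,"az":0,"grip":85},{"x":0,"y":-25,"z":0,"ax":0,"ay":0,"az":0,"grip":85}]' && python3 -m jog '[{"x":0,"y":-45,"z":0,"ax":0,"ay":0,"az":0,"grip":85},{"x":-10,"y":-85,"z":0,"ax":0,"ay":0,"az":0,"grip":85},{"x":-40,"y":-95,"z":-20,"ax":0,"ay":0,"az":0,"grip":85},{"x":-80,"y":-95,"z":-40,"ax":0,"ay":0,"az":0,"grip":85},{"x":-120,"y":-95,"z":-60,"ax":0,"ay":0,"az":0,"grip":85}]' && python3 -m jog '[{"x":-40,"y":0,"z":-14,"ax":0,"ay":0,"az":0,"grip":85},{"x":-80,"y":0,"z":-28,"ax":0,"ay":0,"az":0,"grip":85},{"x":-120,"y":0,"z":-40,"ax":0,"ay":0,"az":0,"grip":85},{"x":-150,"y":0,"z":-43,"ax":0,"ay":0,"az":0,"grip":85},{"x":-150,"y":0,"z":-43,"ax":0,"ay":0,"az":0,"grip":85}]'
python3 - <<'E'
from h import *
w=settle_cam('wrist',6); save(w,'w8'); s=read_state(); print(s['eef_pos'],s['tool_rot'],s['force'],s['width'],delta((498.6,35.5,31)))
E
```

```text
clock: 12.3
eef_pos: [397.7, 305.8, 63.1]
tool_rot: [-1.567, 0.004, 1.552]
force: [0.6, -0.2, 1.5]
width: 85.0
clock: 12.8
eef_pos: [457.9, 185.3, 160.7]
tool_rot: [-1.572, -0.001, 1.554]
force: [-0.0, 0.1, -0.4]
width: 84.7
clock: 13.3
eef_pos: [497.5, 29.3, 159.8]
tool_rot: [-1.571, 0.003, 1.544]
force: [-0.3, -0.0, -0.8]
width: 84.9
[497.07143741  36.70866748 160.02568614] [-1.57056620e+00 -6.52010968e-04  1.55452256e+00] [-0.1858675   0.28434924  0.43734459] 85.02211463498213 [ -1.26775896 129.02452731  -1.57772156]
```

View pics/w8.png

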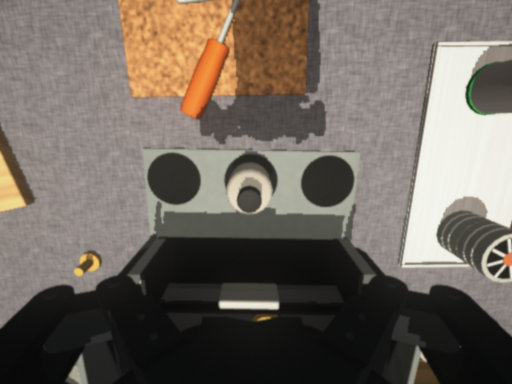

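The bare spots are at (174,178) and (327,181), and the bottle is centred at (249,190). I go down on it.

```bash
python3 - <<'E'
from h import *
w=cam('wrist'); c=w['color'].max(2)
k=(c<45).astype(np.uint8)
for box in ((140,145,210,215),(292,145,362,215)):
    m=np.zeros_like(k);u0,v0,u1,v1=box;m[v0:v1,u0:u1]=k[v0:v1,u0:u1]
    q=max(cv2.findContours(m,0,1)[0],key=cv2.contourArea);e=cv2.fitEllipse(q);print(e,onz(w,*e[0],4))
E
python3 -m jog '[{"x":-1,"y":45,"z":-1,"ax":0,"ay":0,"az":0,"grip":85},{"x":-1,"y":90,"z":-1,"ax":0,"ay":0,"az":0,"grip":85},{"x":-1,"y":122,"z":-1,"ax":0,"ay":0,"az":0,"grip":85},{"x":-1,"y":129,"z":-1,"ax":0,"ay":0,"az":0,"grip":85},{"x":-1,"y":129,"z":-1,"ax":0,"ay":0,"az":0,"grip":85}]' && python3 -m jog '[{"x":0,"y":0,"z":0,"ax":0,"ay":0,"az":0,"grip":35},{"x":0,"y":0,"z":0,"ax":0,"ay":0,"az":0,"grip":35},{"x":0,"y":0,"z":0,"ax":0,"ay":0,"az":0,"grip":35},{"x":0,"y":0,"z":0,"ax":0,"ay":0,"az":0,"grip":35},{"x":0,"y":0,"z":0,"ax":0,"ay":0,"az":0,"grip":35}]'
python3 - <<'E'
from h import *
for i in range(3):
  w=cam('wrist'); s=read_state(); print(s['eef_pos'],s['tool_rot'],s['force'],s['width'])
save(w,'w9')
E
```

```text
clock: 14.15
eef_pos: [497.6, 34.6, 30.5]
tool_rot: [-1.569, 0.0, 1.553]
force: [0.2, -0.3, -0.4]
width: 85.4
clock: 14.65
eef_pos: [499.4, 34.4, 33.1]
tool_rot: [-1.574, -0.001, 1.552]
force: [-0.7, -0.1, 11.2]
width: 39.3
[499.40370207  34.33908366  33.0626752 ] [-1.57384288e+00 -6.27198158e-04  1.55200498e+00] [-1.11217949  0.6487339  10.66120842] 39.856756669773226
[499.43377937  34.3578579   33.06783781] [-1.57390975e+00 -6.33652875e-04  1.55204109e+00] [-0.51512814  0.38590096 10.9220019 ] 39.70120271621417
[499.40859642  34.36594645  33.07104482] [-1.57388433e+00 -6.24525317e-04  1.55204628e+00] [-1.67040801  0.13874276 10.49034939] 39.64755953105288Traceback (most recent call last):
  File "<stdin>", line 6, in <module>
ValueError: max() iterable argument is empty
```

View pics/w9.png

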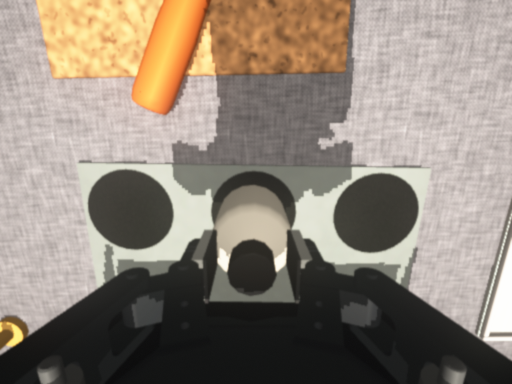

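Opening is 39.6 mm on a 50 mm bottle, so it's probably gripped partly on the shoulder. I'll check from the side before lifting.

Run:
```python
from h import *
s=cam('side'); save(s,'s9',(160,140,290,270),4.5)
```

```text
(no output)
```

View pics/s9.png

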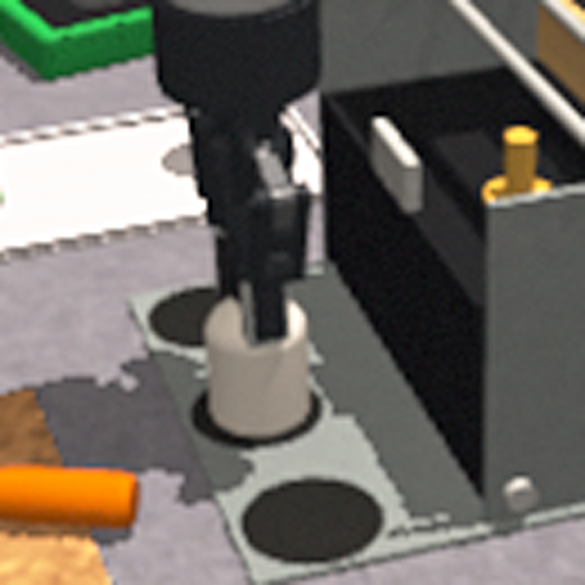

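Run:
```python
from h import *
s=cam('side')
for p in ((499,34.4,4),(499,34,51),(499,34,88),(499,9,22),(499,9,30),(499,9,40),(510,9,30),(499,34,93),(499,-8,93),(460,-8,93)): print(p,((proj(s,p)-[160,140])*4.5).round(0))
```

```text
(499, 34.4, 4) [256. 412.]
(499, 34, 51) [251. 332.]
(499, 34, 88) [248. 266.]
(499, 9, 22) [270. 408.]
(499, 9, 30) [269. 394.]
(499, 9, 40) [268. 377.]
(510, 9, 30) [291. 390.]
(499, 34, 93) [247. 257.]
(499, -8, 93) [274. 299.]
(460, -8, 93) [192. 316.]
```

Run:
```python
from h import *
w=cam('wrist'); e,R=tool(); s=cam('side')
for p in ((-20,11,0),(20,11,0),(20,-8,0),(20,-25,0),(-20,0,0),(20,-8,-11),(20,-8,11),(20,11,11)):
    q=e+R@np.array(p); print(p,q.round(0),proj(w,q).round(0),((proj(s,q)-[160,140])*4.5).round(0))
print('bottle axis',[proj(w,(499,34.4,z)).round(0) for z in (4,51,88)])
save(w,'w9z',(150,160,350,310),4)
```

```text
(-20, 11, 0) [499.  14.  22.] [222. 221.] [266. 402.]
(20, 11, 0) [500.  54.  22.] [278. 221.] [243. 361.]
(20, -8, 0) [500.  54.  41.] [281. 232.] [241. 328.]
(20, -25, 0) [500.  54.  58.] [284. 244.] [240. 299.]
(-20, 0, 0) [499.  14.  33.] [221. 227.] [265. 383.]
(20, -8, -11) [511.  54.  41.] [281. 248.] [263. 324.]
(20, -8, 11) [489.  55.  41.] [282. 216.] [220. 333.]
(20, 11, 11) [489.  55.  22.] [279. 207.] [222. 365.]
bottle axis [array([250., 212.]), array([250., 238.]), array([250., 271.])]
```

View pics/w9z.png

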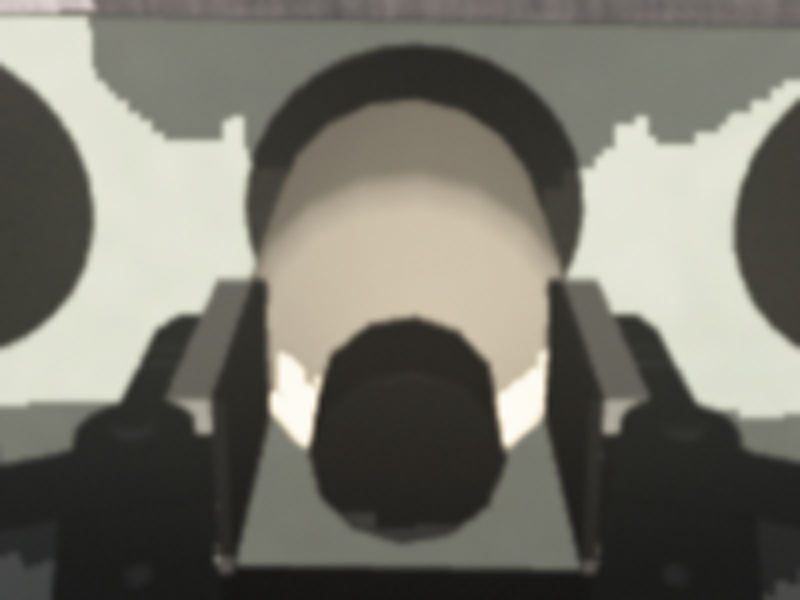

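Both views put the fingertips about 25–30 mm behind the TCP, at z≈60, not ahead of it. So I'm gripping too high. I'll open, lower in small steps and watch the force and the tips.

```bash
python3 -m jog '[{"x":0,"y":0,"z":0,"ax":0,"ay":0,"az":0,"grip":75},{"x":0,"y":0,"z":0,"ax":0,"ay":0,"az":0,"grip":75},{"x":0,"y":0,"z":0,"ax":0,"ay":0,"az":0,"grip":75},{"x":0,"y":3,"z":0,"ax":0,"ay":0,"az":0,"grip":75},{"x":0,"y":6,"z":0,"ax":0,"ay":0,"az":0,"grip":75}]'
python3 - <<'E'
from h import *
w=settle_cam('wrist',3); e,R=tool(); s=cam('side'); print(e,read_state()['force'],read_state()['width'])
for y in (11,0,-10,-20,-30,-40):
    q=e+R@np.array((-37.5,y,11)); q2=e+R@np.array((-37.5,y,-11)); print(y,proj(w,q).round(0),proj(w,q2).round(0),((proj(s,q)-[160,140])*4.5).round(0),((proj(s,q2)-[160,140])*4.5).round(0))
save(w,'w10'); save(s,'s10',(160,140,290,270),4.5)
E
```

```text
clock: 15.5
eef_pos: [498.2, 34.1, 24.9]
tool_rot: [-1.571, 0.0, 1.552]
force: [-0.8, 0.2, 0.5]
width: 74.8
[497.82729455  34.06384752  24.65197913] [0.13637457 0.20814741 0.4664385 ] 74.80053179189173
11 [197. 207.] [199. 236.] [252. 442.] [297. 433.]
0 [194. 212.] [196. 242.] [251. 423.] [296. 414.]
-10 [190. 217.] [192. 249.] [250. 405.] [295. 396.]
-20 [187. 223.] [189. 257.] [249. 388.] [294. 378.]
-30 [182. 230.] [185. 265.] [248. 370.] [293. 361.]
-40 [178. 238.] [181. 275.] [247. 352.] [293. 342.]
```

View pics/w10.png

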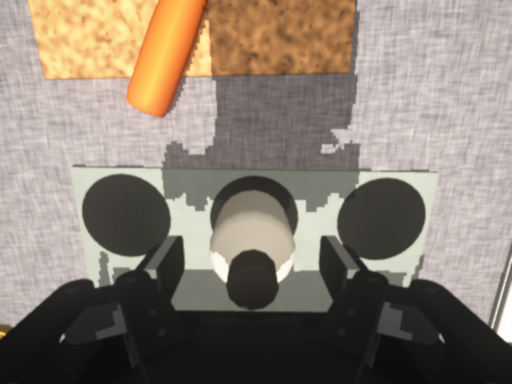

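View pics/s10.png

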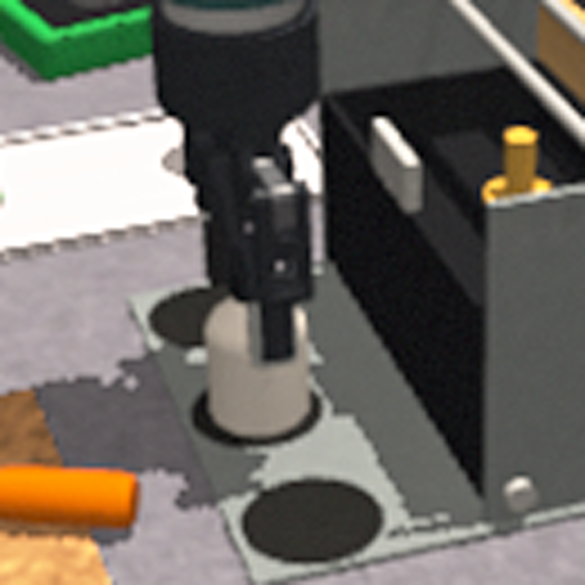

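Measured tool offset: the fingertips, and so everything else, sit about 33 mm farther back than quoted (tip at y≈-35 open, -29 at 50 mm). I go down to TCP z≈0 for the bottle.

```bash
python3 -m jog '[{"x":0,"y":6,"z":0,"ax":0,"ay":0,"az":0,"grip":75},{"x":0,"y":12,"z":0,"ax":0,"ay":0,"az":0,"grip":75},{"x":0,"y":18,"z":0,"ax":0,"ay":0,"az":0,"grip":75},{"x":0,"y":18,"z":0,"ax":0,"ay":0,"az":0,"grip":75}]' && python3 -m jog '[{"x":0,"y":4,"z":0,"ax":0,"ay":0,"az":0,"grip":75},{"x":0,"y":7,"z":0,"ax":0,"ay":0,"az":0,"grip":75},{"x":0,"y":7,"z":0,"ax":0,"ay":0,"az":0,"grip":75}]'
python3 - <<'E'
from h import *
s=cam('side'); print(tool()[0],read_state()['force'],read_state()['width'])
save(s,'s11',(160,140,290,270),4.5)
E
```

```text
clock: 16.1
eef_pos: [497.4, 34.0, 6.1]
tool_rot: [-1.569, 0.0, 1.552]
force: [0.1, -0.7, 0.3]
width: 74.8
clock: 16.4
eef_pos: [497.9, 34.1, -0.3]
tool_rot: [-1.57, 0.0, 1.552]
force: [-0.3, -0.5, 0.0]
width: 74.6
[ 4.98095781e+02  3.41011376e+01 -6.91278306e-02] [-0.3371652   0.79636834  0.68205586] 74.82657332753118
```

View pics/s11.png

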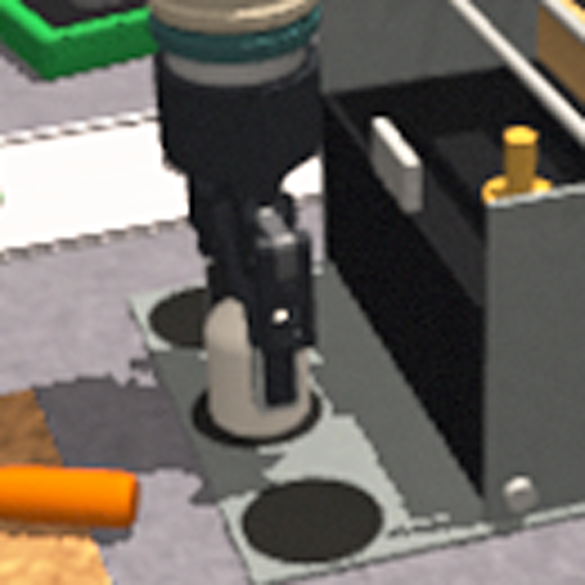

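```bash
python3 -m jog '[{"x":0,"y":0,"z":0,"ax":0,"ay":0,"az":0,"grip":35},{"x":0,"y":0,"z":0,"ax":0,"ay":0,"az":0,"grip":35},{"x":0,"y":0,"z":0,"ax":0,"ay":0,"az":0,"grip":35},{"x":0,"y":0,"z":0,"ax":0,"ay":0,"az":0,"grip":35},{"x":0,"y":0,"z":0,"ax":0,"ay":0,"az":0,"grip":35}]'
python3 - <<'E'
from h import *
s=read_state();print(s['eef_pos'],s['force'],s['width'],s['tool_rot'])
E
```

```text
clock: 16.95
eef_pos: [498.4, 34.1, 0.6]
tool_rot: [-1.571, -0.0, 1.552]
force: [-1.0, 0.5, 6.6]
width: 48.1
[498.42607574  34.10590817   0.55003653] [-1.01148782  0.45437576  6.55975506] 48.088734185682824 [-1.57137789e+00 -8.50457646e-05  1.55191752e+00]
```

```bash
python3 -m jog '[{"x":0,"y":-25,"z":0,"ax":0,"ay":0,"az":0,"grip":35},{"x":0,"y":-60,"z":0,"ax":0,"ay":0,"az":0,"grip":35},{"x":20,"y":-80,"z":2,"ax":0,"ay":0,"az":0,"grip":35},{"x":55,"y":-90,"z":4,"ax":0,"ay":0,"az":0,"grip":35},{"x":95,"y":-100,"z":7,"ax":0,"ay":0,"az":0,"grip":35}]' && python3 -m jog '[{"x":40,"y":0,"z":2,"ax":0,"ay":0,"az":0,"grip":35},{"x":80,"y":0,"z":5,"ax":0,"ay":0,"az":0,"grip":35},{"x":120,"y":0,"z":8,"ax":0,"ay":0,"az":0,"grip":35},{"x":155,"y":0,"z":10,"ax":0,"ay":0,"az":0,"grip":35},{"x":177,"y":0,"z":11,"ax":0,"ay":0,"az":0,"grip":35}]' && python3 -m jog '[{"x":0,"y":0,"z":0,"ax":0,"ay":0,"az":0,"grip":35},{"x":0,"y":30,"z":0,"ax":0,"ay":0,"az":0,"grip":35},{"x":0,"y":65,"z":0,"ax":0,"ay":0,"az":0,"grip":35},{"x":0,"y":80,"z":0,"ax":0,"ay":0,"az":0,"grip":35},{"x":0,"y":80,"z":0,"ax":0,"ay":0,"az":0,"grip":35}]'
python3 - <<'E'
from h import *
w=settle_cam('wrist',4);save(w,'w12');s=read_state();print(s['eef_pos'],s['force'],s['width'],s['tool_rot'],delta((486,306.5,1)))
E
```

```text
clock: 17.45
eef_pos: [493.4, 128.9, 100.9]
tool_rot: [-1.572, 0.0, 1.549]
force: [0.6, 0.3, -1.2]
width: 48.2
clock: 17.95
eef_pos: [484.1, 310.2, 99.8]
tool_rot: [-1.57, -0.002, 1.556]
force: [0.2, 0.5, -1.0]
width: 48.2
clock: 18.45
eef_pos: [483.7, 304.3, 18.0]
tool_rot: [-1.567, 0.003, 1.551]
force: [-0.9, 0.0, -0.6]
width: 48.3
[486.53644923 306.72981209  21.52208112] [-0.34091667  0.02953014 -0.67538706] 48.13923320840456 [-1.57296616e+00 -1.39035503e-03  1.55150481e+00] [-0.26865034 20.52052496  0.57644379]
```

View pics/w12.png

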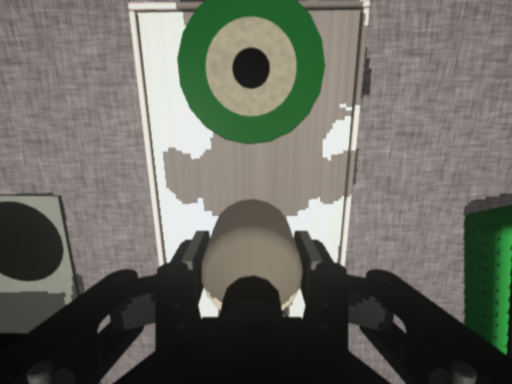

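Spool stands at (250,68) in the tray and the bottle is held. I set the bottle down.

```bash
python3 -m jog '[{"x":0,"y":10,"z":0,"ax":0,"ay":0,"az":0,"grip":35},{"x":0,"y":17,"z":0,"ax":0,"ay":0,"az":0,"grip":35},{"x":0,"y":20.5,"z":0,"ax":0,"ay":0,"az":0,"grip":35},{"x":0,"y":20.5,"z":0,"ax":0,"ay":0,"az":0,"grip":35}]'
python3 - <<'E'
from h import *
w=settle_cam('wrist',2);s=read_state();print(s['eef_pos'],s['force'],s['width'],s['tool_rot'])
E
```

```text
clock: 19.05
eef_pos: [485.1, 306.3, 0.6]
tool_rot: [-1.57, -0.0, 1.552]
force: [-2.6, -2.1, 10.8]
width: 48.0
[485.06882762 306.32928696   0.56100289] [-2.67002216 -0.9997173  11.11871161] 48.10410371886048 [-1.57038189e+00 -3.01379272e-05  1.55203270e+00]
```

```bash
python3 -m jog '[{"x":0,"y":0,"z":0,"ax":0,"ay":0,"az":0,"grip":75},{"x":0,"y":0,"z":0,"ax":0,"ay":0,"az":0,"grip":75},{"x":0,"y":-5,"z":0,"ax":0,"ay":0,"az":0,"grip":75},{"x":0,"y":-35,"z":0,"ax":0,"ay":0,"az":0,"grip":75},{"x":0,"y":-80,"z":0,"ax":0,"ay":0,"az":0,"grip":75}]' && python3 -m jog '[{"x":0,"y":-45,"z":0,"ax":0,"ay":0,"az":0,"grip":75},{"x":-15,"y":-85,"z":0,"ax":0,"ay":0,"az":0,"grip":20},{"x":-55,"y":-85,"z":-5,"ax":0,"ay":0,"az":0,"grip":0},{"x":-100,"y":-85,"z":-10,"ax":0,"ay":0,"az":0,"grip":0},{"x":-145,"y":-85,"z":-15,"ax":0,"ay":0,"az":0,"grip":0}]' && python3 -m jog '[{"x":-45,"y":0,"z":0,"ax":0,"ay":0,"az":0,"grip":0},{"x":-90,"y":0,"z":0,"ax":0,"ay":0,"az":0,"grip":0},{"x":-120,"y":0,"z":-20,"ax":0,"ay":0,"az":0,"grip":0},{"x":-128,"y":0,"z":-55,"ax":0,"ay":0,"az":0,"grip":0},{"x":-128,"y":0,"z":-55,"ax":0,"ay":0,"az":0,"grip":0}]'
python3 - <<'E'
from h import *
w=settle_cam('wrist',6);save(w,'w13');g=cam('side');save(g,'s13');s=read_state();print(s['eef_pos'],s['force'],s['width'],s['tool_rot'],delta((595,33,165)),s['qpos'].round(2))
E
```

```text
clock: 19.65
eef_pos: [483.5, 305.2, 78.3]
tool_rot: [-1.566, 0.003, 1.552]
force: [0.7, 0.7, 0.1]
width: 74.7
clock: 20.15
eef_pos: [497.8, 160.0, 165.3]
tool_rot: [-1.572, -0.0, 1.553]
force: [0.2, -0.1, -0.5]
width: 16.5
clock: 20.65
eef_pos: [554.9, 29.2, 165.2]
tool_rot: [-1.577, 0.001, 1.547]
force: [-0.2, -0.1, -0.0]
width: -0.1
[549.30623475  32.97139111 164.59762872] [-0.17757483 -1.26920492 -0.27081712] -0.1128199185542757 [-1.56998621e+00 -2.37990334e-04  1.55344857e+00] [  0.8213447   -0.43918696 -45.68605271] [-0.17  0.54  0.09  1.85 -0.07  0.76  1.51]
```

View pics/w13.png

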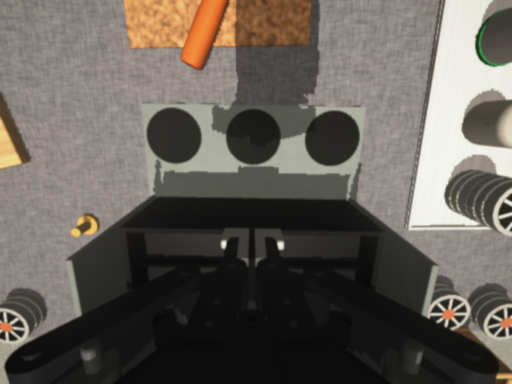

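View pics/s13.png

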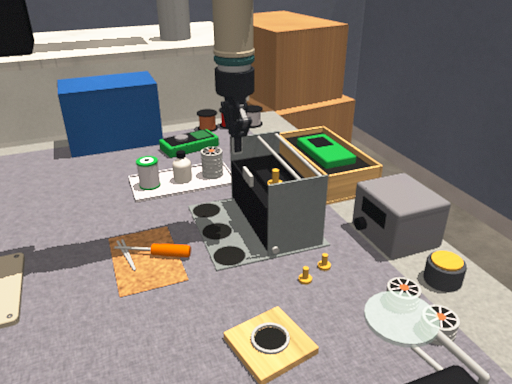

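All three stand upright in the tray at side-view (147,172), (181,167), (211,163). The bare spots are visible, so I measure them as well as the tip.

Run:
```python
from h import *
w=cam('wrist'); c=w['color'].max(2); print(c[135,174],c[160,205],c[130,253])
k=(c<75).astype(np.uint8)
for box in ((140,102,208,172),(220,102,286,172),(300,102,364,172)):
    m=np.zeros_like(k);u0,v0,u1,v1=box;m[v0:v1,u0:u1]=k[v0:v1,u0:u1]
    q=max(cv2.findContours(m,0,1)[0],key=cv2.contourArea);e=cv2.fitEllipse(cv2.convexHull(q));print(np.round(e[0],1),np.round(e[1],1),onz(w,*e[0],4).round(1))
s=cam('side'); e,R=tool(); print(proj(s,e+R@np.array((0,-22,0))),proj(s,e+R@np.array((0,-27,0)))); save(s,'s14',(200,60,330,200),4)
```

```text
45 174 27
[173.6 134.7] [51.5 55.9] [494.6 -58.7   4. ]
[253.  135.1] [54.2 55.7] [496.7  36.7   4. ]
[331.6 137.2] [52.2 55.8] [500.7 131.5   4. ]
[236.35901523 153.37616957] [236.29788457 151.16089006]
```

View pics/s14.png

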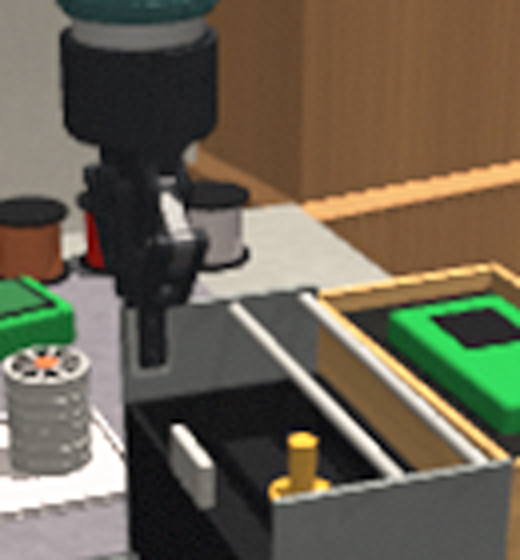

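```bash
python3 -m jog '[{"x":0.5,"y":0,"z":-35,"ax":0,"ay":0,"az":0,"grip":0},{"x":0.5,"y":0,"z":-47,"ax":0,"ay":0,"az":0,"grip":0},{"x":0.5,"y":0,"z":-47,"ax":0,"ay":0,"az":0,"grip":0},{"x":0.5,"y":20,"z":-47,"ax":0,"ay":0,"az":0,"grip":0},{"x":0.5,"y":40,"z":-47,"ax":0,"ay":0,"az":0,"grip":0}]'
python3 - <<'E'
from h import *
w=settle_cam('wrist',3);save(w,'w15');g=cam('side');save(g,'s15',(200,60,330,200),4);s=read_state();print(s['eef_pos'],s['force'],s['width'],s['tool_rot'])
E
```

```text
clock: 21.6
eef_pos: [596.3, 32.0, 124.6]
tool_rot: [-1.571, -0.0, 1.552]
force: [-0.3, 0.1, -0.3]
width: 0.1
[596.28089584  31.82995038 124.7309824 ] [ 0.32074327 -0.31637419 -0.41149178] -0.08859793045979161 [-1.56949363e+00  7.74745243e-05  1.55215871e+00]
```

View pics/w15.png

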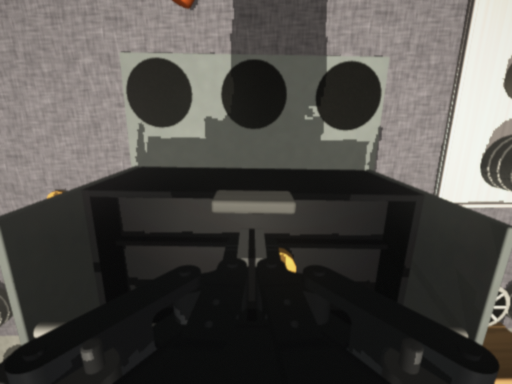

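View pics/s15.png

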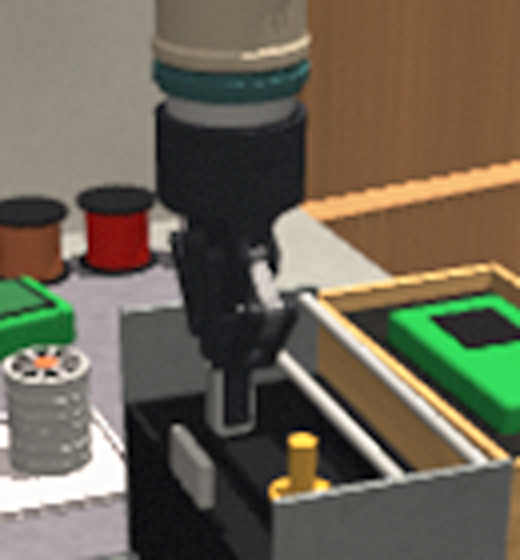

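```bash
python3 -m jog '[{"x":0,"y":20,"z":0,"ax":0,"ay":0,"az":0,"grip":0},{"x":0,"y":34,"z":0,"ax":0,"ay":0,"az":0,"grip":0},{"x":0,"y":34,"z":3,"ax":0,"ay":0,"az":0,"grip":0},{"x":0,"y":34,"z":7,"ax":0,"ay":0,"az":0,"grip":0},{"x":0,"y":34.5,"z":11,"ax":0,"ay":0,"az":0,"grip":0}]' && python3 -m jog '[{"x":0,"y":1,"z":5,"ax":0,"ay":0,"az":0,"grip":0},{"x":0,"y":2,"z":10,"ax":0,"ay":0,"az":0,"grip":0},{"x":0,"y":3,"z":15,"ax":0,"ay":0,"az":0,"grip":0}]'
python3 - <<'E'
from h import *
g=cam('side');save(g,'s16',(200,60,330,200),4);s=read_state();print(s['eef_pos'],s['force'],s['width'],s['tool_rot'])
E
```

```text
clock: 22.3
eef_pos: [587.7, 31.9, 91.1]
tool_rot: [-1.575, -0.0, 1.552]
force: [4.3, -0.8, -3.2]
width: 0.1
clock: 22.6
eef_pos: [572.1, 32.4, 88.0]
tool_rot: [-1.574, -0.0, 1.552]
force: [3.5, -0.2, 2.0]
width: 0.3
[570.23808654  32.48034117  87.46039374] [2.91911522 1.01998655 1.1456228 ] 0.47564499983280023 [-1.57062178e+00 -3.47299607e-04  1.55210416e+00]
```

View pics/s16.png

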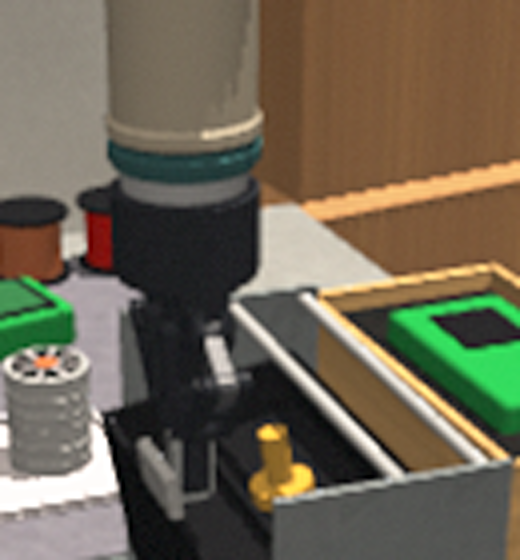

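```bash
python3 -m jog '[{"x":0,"y":3,"z":8,"ax":0,"ay":0,"az":0,"grip":0},{"x":0,"y":6,"z":16,"ax":0,"ay":0,"az":0,"grip":0},{"x":0,"y":10,"z":24,"ax":0,"ay":0,"az":0,"grip":0},{"x":0,"y":15.5,"z":32,"ax":0,"ay":0,"az":0,"grip":0},{"x":0,"y":21,"z":39,"ax":0,"ay":0,"az":0,"grip":0}]' && python3 -m jog '[{"x":0,"y":6,"z":7,"ax":0,"ay":0,"az":0,"grip":0},{"x":0,"y":8,"z":10,"ax":0,"ay":0,"az":0,"grip":0},{"x":0,"y":9,"z":12,"ax":0,"ay":0,"az":0,"grip":0},{"x":0,"y":9,"z":12,"ax":0,"ay":0,"az":0,"grip":0}]'
python3 - <<'E'
from h import *
g=cam('side');save(g,'s17',(170,60,330,220),4);s=read_state();print(s['eef_pos'],s['force'],s['width'],s['tool_rot'])
E
```

```text
clock: 23.15
eef_pos: [530.8, 33.1, 65.4]
tool_rot: [-1.569, -0.0, 1.552]
force: [3.4, 1.2, -1.0]
width: 0.1
clock: 23.55
eef_pos: [528.7, 33.0, 61.2]
tool_rot: [-1.588, -0.001, 1.551]
force: [9.1, -0.3, 25.2]
width: -0.4
[528.69255483  33.01016261  61.15411579] [ 8.83631092 -0.3587511  25.05843261] 0.07232044208461372 [-1.58823420e+00 -1.04829337e-03  1.55113194e+00]
```

View pics/s17.png

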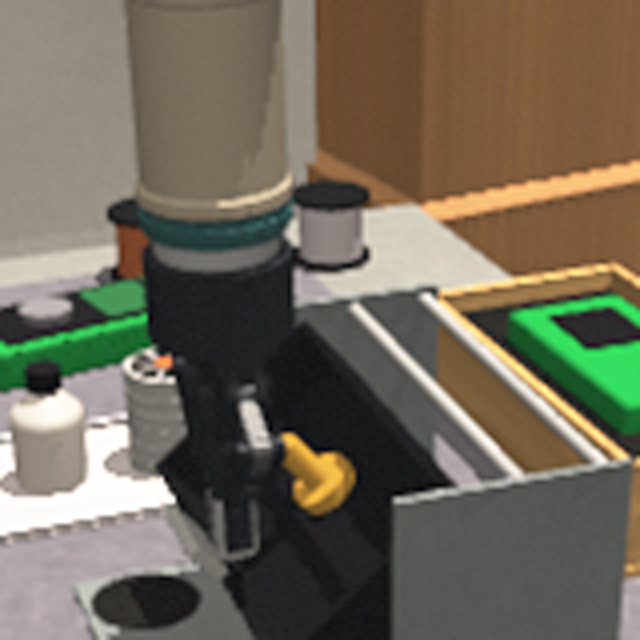

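```bash
python3 -m jog '[{"x":0,"y":-20,"z":-2,"ax":0,"ay":0,"az":0,"grip":0},{"x":0,"y":-50,"z":5,"ax":0,"ay":0,"az":0,"grip":0},{"x":0,"y":-90,"z":25,"ax":0,"ay":0,"az":0,"grip":0},{"x":0,"y":-115,"z":35,"ax":0,"ay":0,"az":0,"grip":20},{"x":0,"y":-115,"z":35,"ax":0,"ay":0,"az":0,"grip":50}]' && python3 -m jog '[{"x":0,"y":0,"z":0,"ax":-0.14,"ay":0,"az":0,"grip":50},{"x":0,"y":0,"z":0,"ax":-0.28,"ay":0,"az":0,"grip":50},{"x":0,"y":0,"z":0,"ax":-0.42,"ay":0,"az":0,"grip":50},{"x":0,"y":0,"z":0,"ax":-0.56,"ay":0,"az":0,"grip":50},{"x":0,"y":0,"z":0,"ax":-0.7,"ay":0,"az":0,"grip":50}]'
python3 - <<'E'
from h import *
w=settle_cam('wrist',6);save(w,'w18');g=cam('side');save(g,'s18');s=read_state();print(s['eef_pos'],s['force'],s['width'],s['tool_rot'],s['qpos'].round(2))
import pickle; pickle.dump((w,g),open('w.pkl','wb'))
E
```

```text
clock: 24.1
eef_pos: [483.0, 33.4, 173.9]
tool_rot: [-1.57, 0.0, 1.552]
force: [0.2, 0.6, 0.1]
width: 28.4
clock: 24.6
eef_pos: [466.8, 12.3, 161.1]
tool_rot: [-1.852, 0.064, 1.531]
force: [-0.1, -1.1, -0.1]
width: 50.1
[469.62245934  13.11131865 162.68722501] [ 0.53091784 -0.31920507  0.33968591] 49.90011215755221 [-1.85559451  0.06164215  1.52993375] [-0.14  0.35 -0.06  2.32  0.61  0.25  0.77]
```

View pics/w18.png

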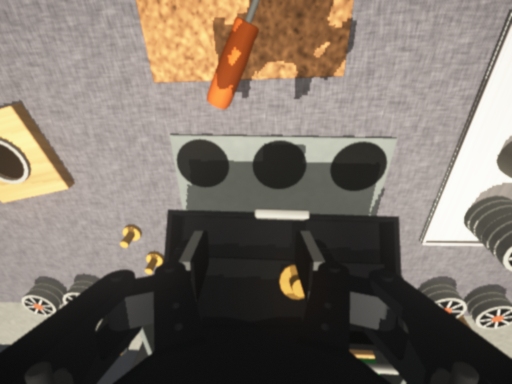

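View pics/s18.png

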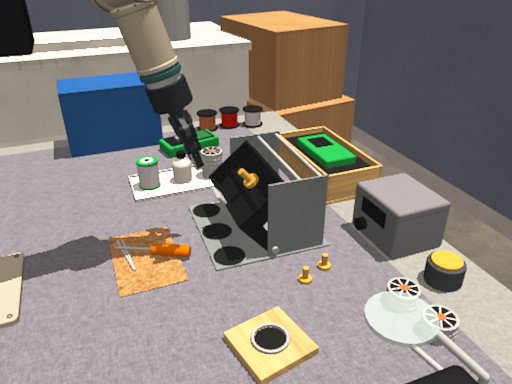

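j6 reached its limit at about 0.28 rad tilt. I'll use a smaller tilt, since the jaws lie along rack y and grip the leaning stem anyway. First I locate the post from two views.

Run:
```python
from h import *
import pickle
w,g=pickle.load(open('w.pkl','rb'))
save(w,'w18z',(260,240,340,320),7); save(g,'s18z',(215,150,275,200),10)
t=cam('top'); save(t,'t18z',(200,130,300,220),7)
pickle.dump((w,g,t),open('w.pkl','wb'))
```

```text
(no output)
```

View pics/w18z.png

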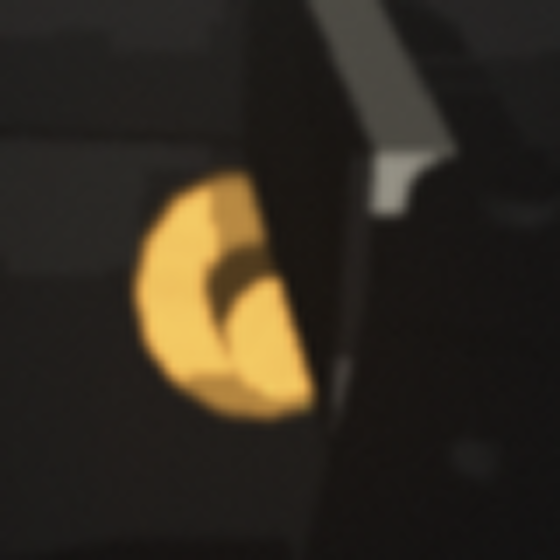

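View pics/s18z.png

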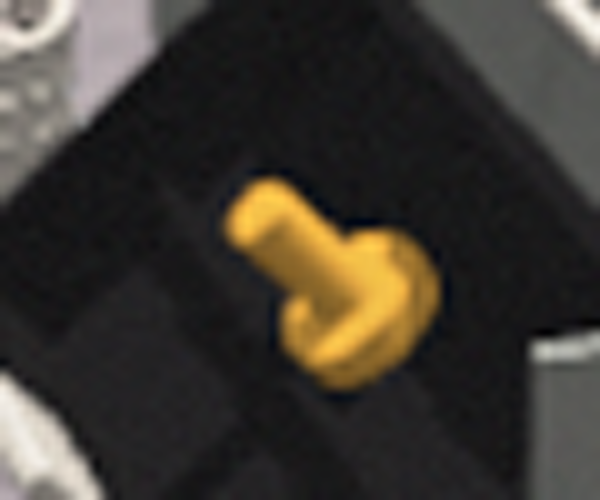

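View pics/t18z.png

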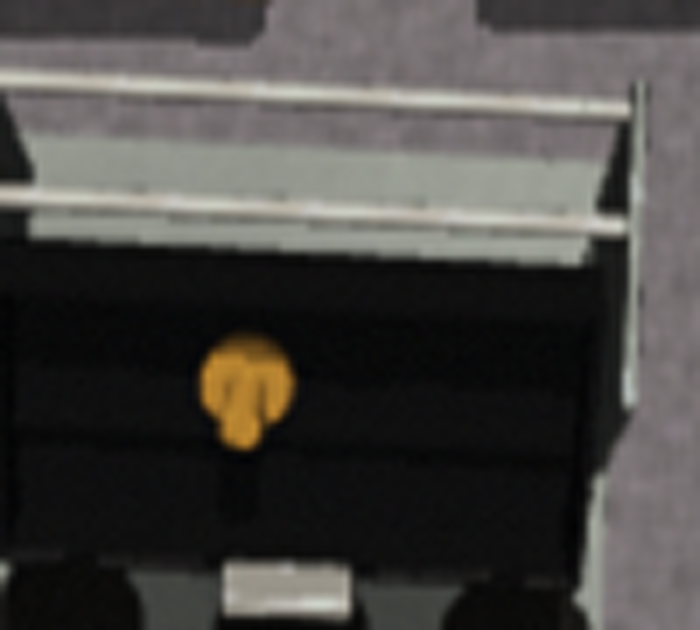

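Run:
```python
from h import *
import pickle
w,g,t=pickle.load(open('w.pkl','rb'))
T=lambda p:(200+p[0]/7,130+p[1]/7); S=lambda p:(215+p[0]/10,150+p[1]/10)
a,d=tri(t,T((240,432)),g,S((252,214))); print('stem end',a.round(1),d)
b,d2=tri(t,T((248,383)),g,S((358,312))); print('flange',b.round(1),d2)
v=a-b; print(v.round(1),np.linalg.norm(v), np.arctan2(-v[0],v[2]))
print('tab',onz(t,200+287/7,130+590/7,100).round(1))
```

```text
stem end [562.4  51.  133.9] 2.3233189198037243
flange [586.6  49.7 105.7] 1.7092054288234924
[-24.1   1.3  28.1] 37.09912443728567 0.7091985115338993
tab [505.3  33.2 100. ]
```

The post in the bin stands 42 mm along its stem at tilt 0.71, which matches the description; the two on the table are smaller. I compute the standoff move.

```bash
cat >> h.py <<'E'
def goto(p,t,yaw=1.552):
    e,R=tool(); Rt=(Ro.from_euler('xyz',[-np.pi/2-t,0,yaw])).as_matrix()
    print('shift',(R.T@(np.array(p)-e)).round(1),'rot',Ro.from_matrix(R.T@Rt).as_rotvec().round(3))
E
python3 - <<'E'
from h import *
goto((559.5,50.8,164),0.25); s=read_state(); print(s['eef_pos'],s['tool_rot'])
E
```

```text
shift [ 41.1  21.2 -85.6] rot [ 0.035 -0.005 -0.065]
[469.77304211  13.18149877 162.81054356] [-1.85601821  0.06165436  1.53009596]
```

```bash
python3 -m jog '[{"x":15,"y":7,"z":-30,"ax":0.035,"ay":-0.005,"az":-0.065,"grip":50},{"x":30,"y":14,"z":-60,"ax":0.035,"ay":-0.005,"az":-0.065,"grip":50},{"x":41,"y":21,"z":-85,"ax":0.035,"ay":-0.005,"az":-0.065,"grip":50},{"x":41,"y":21,"z":-85,"ax":0.035,"ay":-0.005,"az":-0.065,"grip":50}]'
python3 - <<'E'
from h import *
w=settle_cam('wrist',6); save(w,'w19');goto((559.5,50.8,164),0.25); s=read_state(); print(s['eef_pos'],s['tool_rot'],s['qpos'].round(2))
E
```

```text
clock: 25.4
eef_pos: [563.1, 52.5, 164.9]
tool_rot: [-1.825, -0.003, 1.553]
force: [-0.8, 0.4, -0.2]
width: 50.2
shift [ 0.3  0.6 -1.8] rot [-0.001  0.001 -0.001]
[557.62951073  50.50523766 164.17470341] [-1.81983731e+00  1.05840662e-03  1.55268967e+00] [ 0.03  0.47 -0.28  2.06  0.46  0.42  0.94]
```

View pics/w19.png

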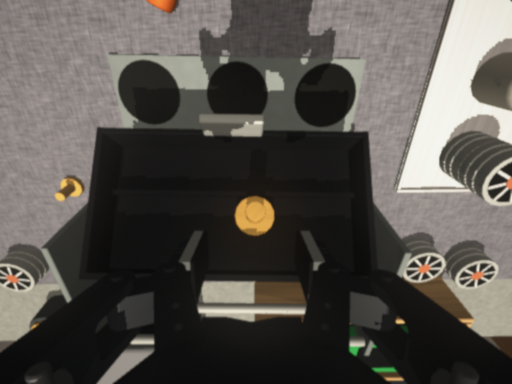

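Run:
```python
from h import *
w=cam('wrist'); hs=cv2.cvtColor(w['color'],cv2.COLOR_RGB2HSV)
m=((hs[...,0]>12)&(hs[...,0]<30)&(hs[...,1]>100)&(hs[...,2]>90)).astype(np.uint8); k=np.zeros_like(m);k[185:245,225:285]=m[185:245,225:285]
q=max(cv2.findContours(k,0,1)[0],key=cv2.contourArea); e=cv2.fitEllipse(q); print(e,onz(w,*e[0],111))
save(w,'w19z',(215,175,295,255),7)
```

```text
((254.15402221679688, 215.0245361328125), (38.600372314453125, 39.738746643066406), 98.39410400390625) [584.11243558  53.31601379 111.        ]
```

View pics/w19z.png

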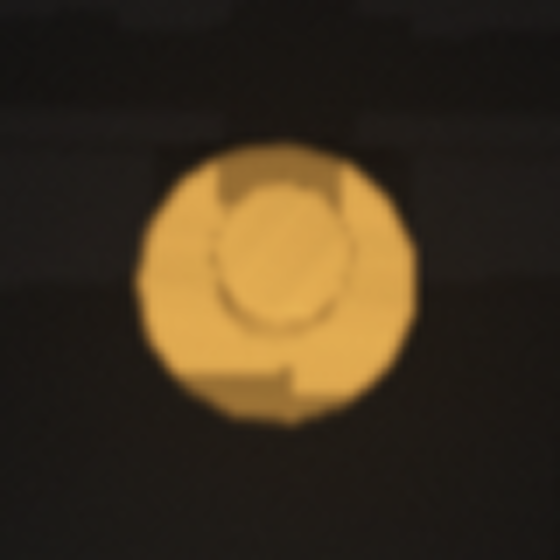

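```bash
python3 -m jog '[{"x":2,"y":30,"z":-2,"ax":0,"ay":0,"az":0,"grip":50},{"x":2,"y":55,"z":-2,"ax":0,"ay":0,"az":0,"grip":50},{"x":2,"y":65,"z":-2,"ax":0,"ay":0,"az":0,"grip":50},{"x":2,"y":65,"z":-2,"ax":0,"ay":0,"az":0,"grip":50}]'
python3 - <<'E'
from h import *
w=settle_cam('wrist',3); save(w,'w20');g=cam('side'); save(g,'s20',(190,110,300,210),6);goto((579.3,52.5,86.9),0.25); s=read_state(); print(s['eef_pos'],s['tool_rot'],s['force'])
E
```

```text
clock: 26.15
eef_pos: [575.8, 52.4, 100.6]
tool_rot: [-1.818, 0.001, 1.553]
force: [-1.1, 0.2, 0.4]
width: 50.3
shift [-0.1 16.1  2.1] rot [0.002 0.    0.   ]
[577.34300617  52.5881229  103.02030184] [-1.82266019e+00 -6.03739732e-05  1.55247463e+00] [ 0.60787083 -0.25186362 -0.12182125]
```

View pics/s20.png

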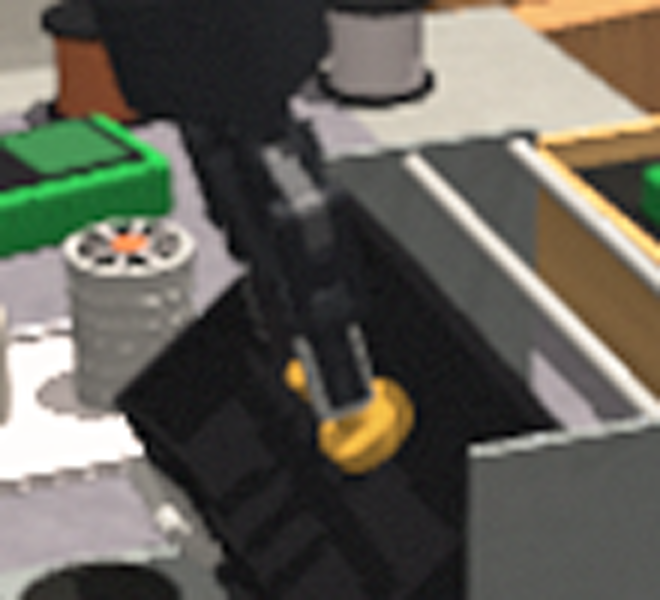

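View pics/w20.png

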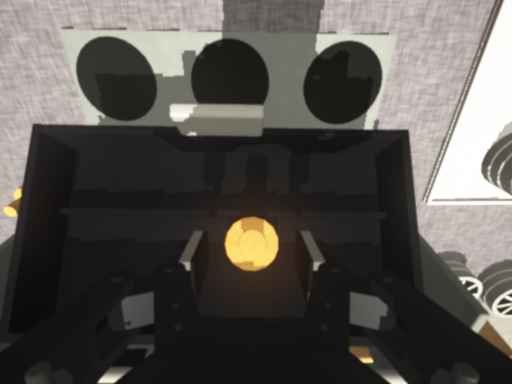

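Run:
```python
from h import *
g=cam('side'); e,R=tool()
for uv in ((325,420),(368,405),(345,412),(300,345),(358,325)):
    for yy in (27,15):
        o,d=ray(g,190+uv[0]/6,110+uv[1]/6); p=o+d*(yy-o[1])/d[1]; print(uv,yy,p.round(1),(R.T@(p-e)).round(1))
for p in ((562.4,51,133.9),(589.6,51,102),(572,51,122)): print((R.T@(np.array(p)-e)).round(1))
```

```text
(325, 420) 27 [563.7  27.  124.5] [-25.8 -24.1   7.5]
(325, 420) 15 [559.3  15.  131.2] [-37.9 -31.6   9.8]
(368, 405) 27 [580.1  27.  127.3] [-25.5 -22.7  -9.1]
(368, 405) 15 [575.5  15.  133.9] [-37.6 -30.2  -6.5]
(345, 412) 27 [571.3  27.  126.2] [-25.7 -23.9  -0.3]
(345, 412) 15 [566.8  15.  132.9] [-37.7 -31.4   2.1]
(300, 345) 27 [554.9  27.  155.8] [-26.  -56.6   8.1]
(300, 345) 15 [550.7  15.  162.1] [-38.  -63.6  10.5]
(358, 325) 27 [576.7  27.  159.6] [-25.6 -54.8 -13.9]
(358, 325) 15 [572.1  15.  165.8] [-37.6 -61.9 -11.2]
[ -1.8 -33.6   6.8]
[ -1.3   4.1 -11.6]
[ -1.7 -19.7   0.5]
```

```bash
python3 -m jog '[{"x":0,"y":8,"z":1,"ax":0,"ay":0,"az":0,"grip":50},{"x":0,"y":15,"z":1,"ax":0,"ay":0,"az":0,"grip":50},{"x":0,"y":15,"z":1,"ax":0,"ay":0,"az":0,"grip":50},{"x":0,"y":15,"z":1,"ax":0,"ay":0,"az":0,"grip":30}]' && python3 -m jog '[{"x":0,"y":0,"z":0,"ax":0,"ay":0,"az":0,"grip":5},{"x":0,"y":0,"z":0,"ax":0,"ay":0,"az":0,"grip":5},{"x":0,"y":0,"z":0,"ax":0,"ay":0,"az":0,"grip":5},{"x":0,"y":0,"z":0,"ax":0,"ay":0,"az":0,"grip":5},{"x":0,"y":0,"z":0,"ax":0,"ay":0,"az":0,"grip":5}]'
python3 - <<'E'
from h import *
w=settle_cam('wrist',2); save(w,'w21');s=read_state(); print(s['eef_pos'],s['tool_rot'],s['force'],s['width'])
E
```

```text
clock: 26.8
eef_pos: [579.4, 52.4, 86.6]
tool_rot: [-1.82, 0.0, 1.553]
force: [1.5, 0.1, 0.1]
width: 36.5
clock: 27.3
eef_pos: [579.7, 52.5, 87.3]
tool_rot: [-1.821, 0.0, 1.552]
force: [-1.0, 0.5, 3.2]
width: 14.2
[579.66102604  52.53737148  87.24564317] [-1.82121086e+00  2.27530060e-04  1.55260777e+00] [-2.35552769  0.84123555  3.75849176] 14.31177535422378
```

View pics/w21.png

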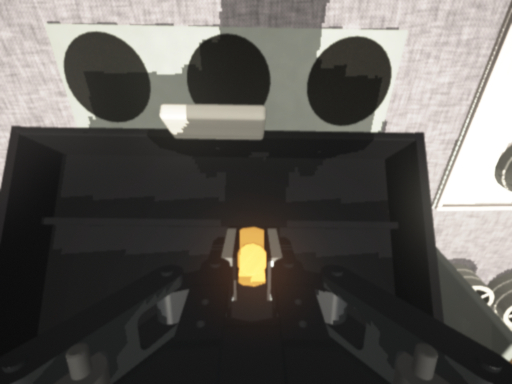

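```bash
python3 -m jog '[{"x":0,"y":-15,"z":0,"ax":0,"ay":0,"az":0,"grip":5},{"x":0,"y":-45,"z":0,"ax":0,"ay":0,"az":0,"grip":5},{"x":0,"y":-85,"z":0,"ax":0,"ay":0,"az":0,"grip":5},{"x":0,"y":-120,"z":0,"ax":0,"ay":0,"az":0,"grip":5},{"x":0,"y":-130,"z":20,"ax":0,"ay":0,"az":0,"grip":5}]' && python3 -m jog '[{"x":-20,"y":-8,"z":30,"ax":0.14,"ay":0,"az":0,"grip":5},{"x":-50,"y":-12,"z":50,"ax":0.28,"ay":0,"az":0,"grip":5},{"x":-90,"y":-15,"z":58,"ax":0.42,"ay":0,"az":0,"grip":5},{"x":-130,"y":-15,"z":58,"ax":0.56,"ay":0,"az":0,"grip":5},{"x":-160,"y":-15,"z":58,"ax":0.7,"ay":0,"az":0,"grip":5}]'
python3 - <<'E'
from h import *
w=settle_cam('wrist',4); save(w,'w22');g=cam('side');save(g,'s22');s=read_state(); print(s['eef_pos'],s['tool_rot'],s['force'],s['width'],s['qpos'].round(2))
E
```

```text
clock: 27.9
eef_pos: [531.8, 54.1, 212.2]
tool_rot: [-1.83, -0.002, 1.552]
force: [-0.5, 0.7, -0.8]
width: 14.2
clock: 28.4
eef_pos: [465.4, -109.1, 208.9]
tool_rot: [-1.118, 0.002, 1.549]
force: [1.4, -0.6, -1.2]
width: 13.7
[ 464.97401944 -104.54775946  207.579389  ] [-1.12052541e+00 -1.16080461e-03  1.55288933e+00] [-0.18304018  1.13206937 -1.62453062] 14.178112483814685 [ 0.39  0.68 -0.44  1.59  0.25  1.39  1.42]
```

View pics/w22.png

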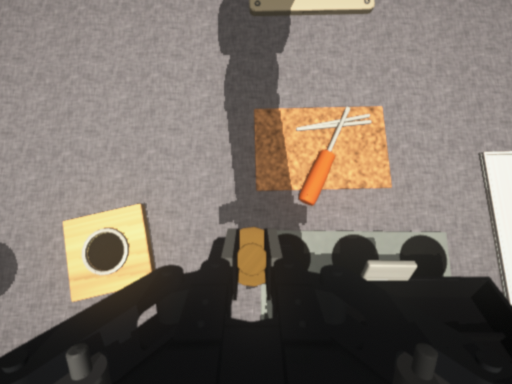

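View pics/s22.png

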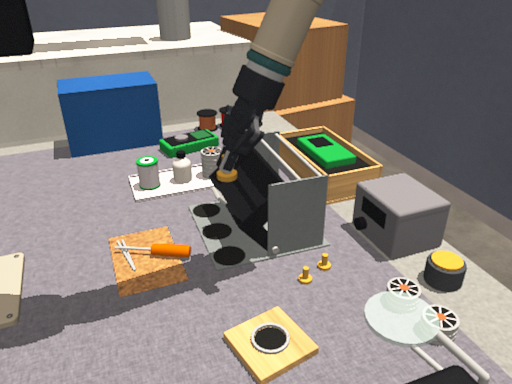

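Run:
```python
from h import *
w=cam('wrist'); e,R=tool()
save(w,'w23z',(60,195,160,305),6)
g=cam('side'); t=cam('top'); save(g,'s23z',(200,140,260,200),9); save(t,'t23z',(250,160,330,250),7)
b=e+R@np.array((0,-10.9,-12.6)); print('base pred',b.round(1),proj(g,b),proj(t,b))
import pickle; pickle.dump((w,g,t),open('w.pkl','wb'))
```

```text
base pred [ 481.  -104.4  212.8] [225.23143741 175.91244713] [296.37039222 219.69730487]
```

View pics/w23z.png

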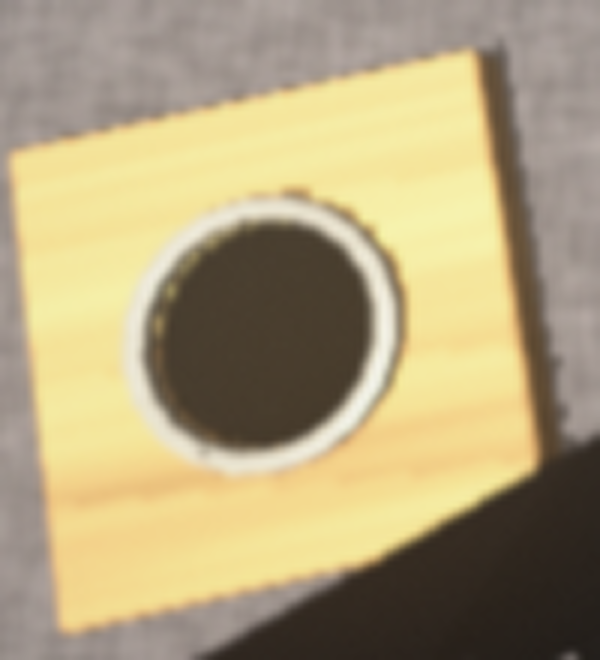

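View pics/s23z.png

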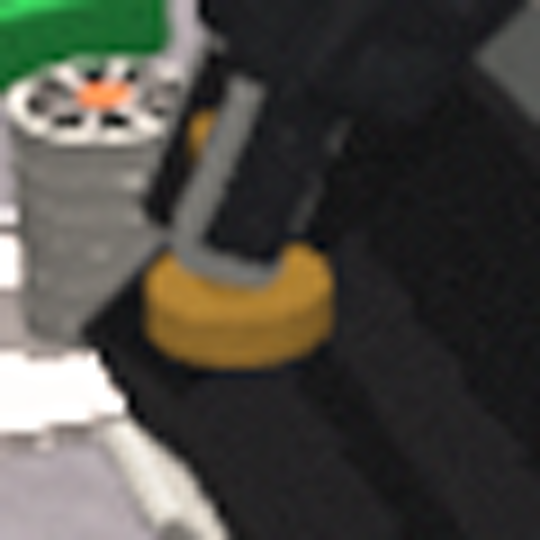

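Run:
```python
from h import *
import pickle
w,g,t=pickle.load(open('w.pkl','rb'))
print(onz(w,104.1,250.7,22).round(1)); print(onz(t,357.7,227.5,22).round(1), read_state()['eef_pos'])
goto((482-17,-306.5,16-4.3+60),-0.45)
```

```text
[ 481.9 -302.5   22. ]
[ 481.3 -305.3   22. ] [ 464.9969845  -104.22614789  209.36118118]
shift [-202.2  122.7  -62.5] rot [ 0.002  0.002 -0.001]
```

```bash
python3 -m jog '[{"x":-40,"y":0,"z":0,"ax":0,"ay":0,"az":0,"grip":5},{"x":-80,"y":10,"z":-5,"ax":0,"ay":0,"az":0,"grip":5},{"x":-120,"y":35,"z":-18,"ax":0,"ay":0,"az":0,"grip":5},{"x":-160,"y":70,"z":-36,"ax":0,"ay":0,"az":0,"grip":5},{"x":-190,"y":100,"z":-50,"ax":0,"ay":0,"az":0,"grip":5}]' && python3 -m jog '[{"x":-9,"y":18,"z":-10,"ax":0,"ay":0,"az":0,"grip":5},{"x":-9,"y":22.5,"z":-12.5,"ax":0,"ay":0,"az":0,"grip":5},{"x":-9,"y":22.5,"z":-12.5,"ax":0,"ay":0,"az":0,"grip":5}]'
python3 - <<'E'
from h import *
w=settle_cam('wrist',5); g=cam('side'); t=cam('top'); save(g,'s24z',(190,240,340,384),4.5); save(t,'t24z',(310,180,400,270),7); save(w,'w24')
import pickle; pickle.dump((w,g,t),open('w.pkl','wb'))
s=read_state(); print(s['eef_pos'],s['tool_rot'],s['force'],s['width'],s['qpos'].round(2))
E
```

```text
clock: 29.3
eef_pos: [464.2, -296.3, 98.0]
tool_rot: [-1.125, 0.002, 1.554]
force: [0.4, 0.6, -1.5]
width: 14.1
clock: 29.6
eef_pos: [465.0, -302.2, 72.1]
tool_rot: [-1.122, -0.001, 1.554]
force: [-0.1, -0.3, -1.4]
width: 13.9
[ 465.43500529 -303.6351359    72.49805353] [-1.12265731e+00  9.25195789e-04  1.55351389e+00] [ 0.36056846  0.61470996 -1.44123001] 14.324002380137184 [ 0.6   0.91 -0.35  1.49  0.43  1.25  1.64]
```

View pics/s24z.png

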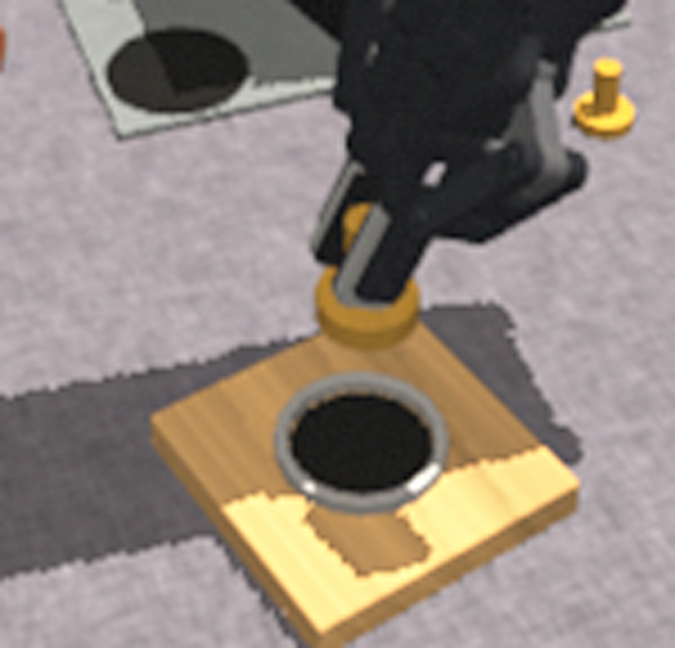

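View pics/w24.png

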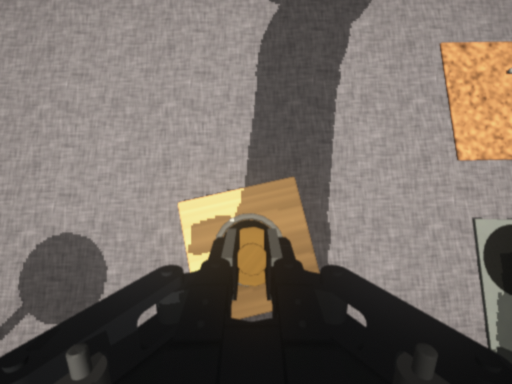

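Run:
```python
from h import *
import pickle
w,g,t=pickle.load(open('w.pkl','rb'))
print('ring',onz(g,190+361/4.5,240+440/4.5,22).round(1)); 
for z in (73,77,80): print('base',z,onz(g,190+367.5/4.5,240+325/4.5,z).round(1))
```

```text
ring [ 480.8 -307.5   22. ]
base 73 [ 483.7 -305.1   73. ]
base 77 [ 482.  -308.8   77. ]
base 80 [ 480.7 -311.6   80. ]
```

```bash
python3 -m jog '[{"x":0,"y":20,"z":-9.7,"ax":0,"ay":0,"az":0,"grip":5},{"x":0,"y":36,"z":-17.4,"ax":0,"ay":0,"az":0,"grip":5},{"x":0,"y":45,"z":-21.8,"ax":0,"ay":0,"az":0,"grip":5},{"x":0,"y":49,"z":-23.7,"ax":0,"ay":0,"az":0,"grip":5},{"x":0,"y":49,"z":-23.7,"ax":0,"ay":0,"az":0,"grip":5}]'
python3 - <<'E'
from h import *
g=cam('side'); save(g,'s25z',(190,240,340,384),4.5)
s=read_state(); print(s['eef_pos'],s['tool_rot'],s['force'],s['width'],s['qpos'].round(2))
E
```

```text
clock: 30.45
eef_pos: [464.3, -303.8, 16.4]
tool_rot: [-1.12, -0.0, 1.553]
force: [0.7, 0.2, -1.1]
width: 14.1
[ 464.73718592 -303.97901992   16.97336598] [-1.12077654e+00  1.34632066e-04  1.55253813e+00] [ 0.19957132 -0.30748933 -0.87078614] 14.105499548859125 [ 0.59  0.99 -0.33  1.5   0.45  1.17  1.62]
```

View pics/s25z.png

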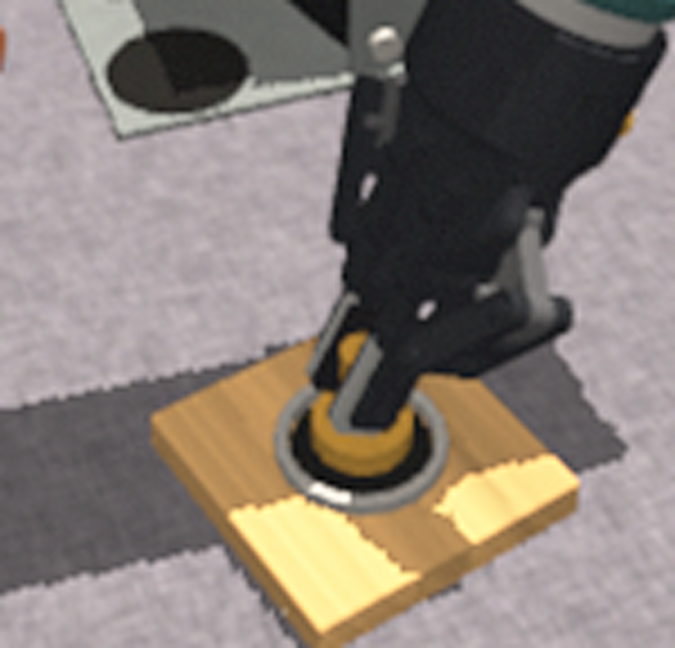

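```bash
python3 -m jog '[{"x":0,"y":1.8,"z":-0.9,"ax":0,"ay":0,"az":0,"grip":5},{"x":0,"y":3.2,"z":-1.5,"ax":0,"ay":0,"az":0,"grip":5},{"x":0,"y":3.2,"z":-1.5,"ax":0,"ay":0,"az":0,"grip":5}]'; python3 -m jog '[{"x":0,"y":1.4,"z":-0.7,"ax":0,"ay":0,"az":0,"grip":5},{"x":0,"y":1.4,"z":-0.7,"ax":0,"ay":0,"az":0,"grip":5}]'
```

```text
clock: 30.8
eef_pos: [464.7, -304.1, 13.6]
tool_rot: [-1.121, 0.0, 1.552]
force: [0.4, 0.4, -2.3]
width: 14.0
clock: 31.0
eef_pos: [464.9, -304.2, 12.6]
tool_rot: [-1.121, 0.001, 1.552]
force: [0.4, -0.4, 3.5]
width: 14.0
```

```bash
python3 -m jog '[{"x":0,"y":0.8,"z":-0.4,"ax":0,"ay":0,"az":0,"grip":5},{"x":0,"y":0.8,"z":-0.4,"ax":0,"ay":0,"az":0,"grip":5},{"x":0,"y":0.8,"z":-0.4,"ax":0,"ay":0,"az":0,"grip":5}]'; python3 -m jog '[{"x":0,"y":0,"z":0,"ax":0,"ay":0,"az":0,"grip":25},{"x":0,"y":0,"z":0,"ax":0,"ay":0,"az":0,"grip":45},{"x":0,"y":0,"z":0,"ax":0,"ay":0,"az":0,"grip":45},{"x":0,"y":0,"z":0,"ax":0,"ay":0,"az":0,"grip":45}]';  python3 - <<'E'
from h import *
g=cam('side'); save(g,'s26z',(190,240,340,384),4.5)
E
```

```text
clock: 31.3
eef_pos: [464.9, -304.2, 12.6]
tool_rot: [-1.121, 0.001, 1.552]
force: [0.9, -0.8, 8.9]
width: 14.0
clock: 31.7
eef_pos: [464.6, -304.0, 10.8]
tool_rot: [-1.121, 0.0, 1.552]
force: [-0.6, -0.4, -0.3]
width: 44.9
```

View pics/s26z.png

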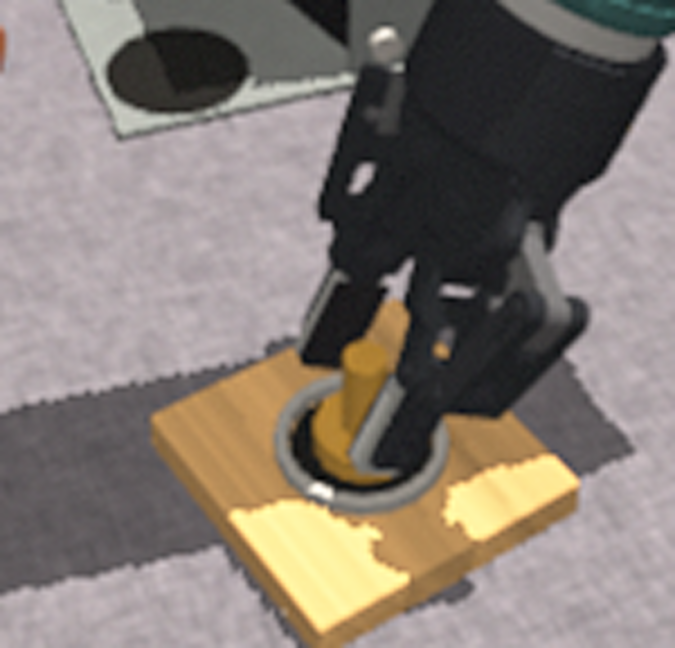

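```bash
python3 -m jog '[{"x":0,"y":-15,"z":0,"ax":0,"ay":0,"az":0,"grip":45},{"x":0,"y":-45,"z":0,"ax":0,"ay":0,"az":0,"grip":45},{"x":0,"y":-85,"z":0,"ax":0,"ay":0,"az":0,"grip":45},{"x":0,"y":-125,"z":0,"ax":0,"ay":0,"az":0,"grip":45},{"x":0,"y":-150,"z":0,"ax":0,"ay":0,"az":0,"grip":45}]' && python3 -m jog '[{"x":10,"y":0,"z":5,"ax":-0.14,"ay":0,"az":0,"grip":0},{"x":40,"y":5,"z":20,"ax":-0.28,"ay":0,"az":0,"grip":0},{"x":80,"y":5,"z":35,"ax":-0.45,"ay":0,"az":0,"grip":0},{"x":120,"y":5,"z":50,"ax":-0.45,"ay":0,"az":0,"grip":0}]'
python3 - <<'E'
from h import *
g=settle_cam('side',4); save(g,'s27z',(190,240,340,384),4.5); save(g,'s27')
s=read_state(); print(s['eef_pos'],s['tool_rot'],s['force'],s['width'],s['qpos'].round(2)); goto((462,33.5,140),0); goto((462,33.5,60),0)
E
```

```text
clock: 32.25
eef_pos: [532.0, -305.1, 148.7]
tool_rot: [-1.125, 0.001, 1.553]
force: [0.5, -0.5, -1.1]
width: 44.9
clock: 32.65
eef_pos: [480.9, -184.9, 163.6]
tool_rot: [-1.572, 0.001, 1.548]
force: [0.5, 0.6, 0.8]
width: -0.1
[ 484.78604142 -183.92619313  164.12170274] [-1.57169300e+00  1.35531395e-03  1.55439174e+00] [ 0.69648645 -1.07357152 -0.29140886] 0.2224206941943886 [ 0.63  0.54 -0.48  1.92  0.35  0.76  1.51]
shift [217.1  23.8  26.4] rot [ 0.001  0.002 -0.001]
shift [217.2 103.8  26.4] rot [ 0.001  0.002 -0.001]
```

View pics/s27z.png

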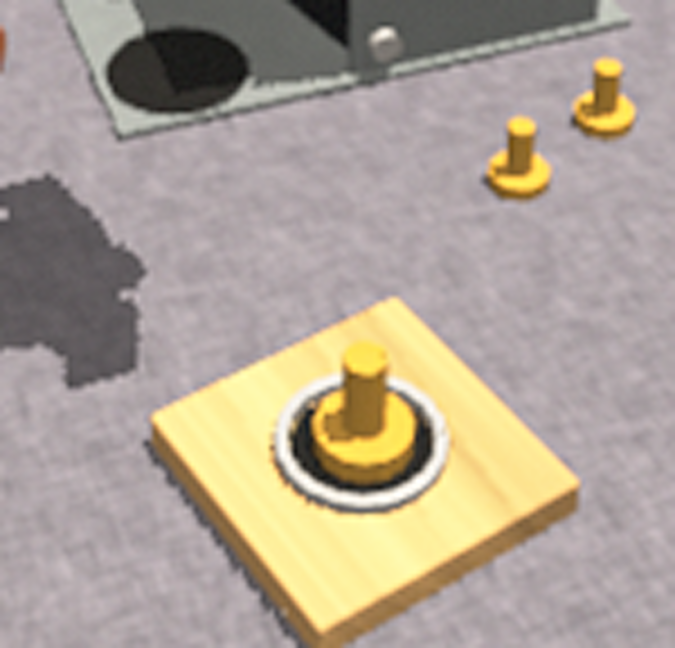

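View pics/s27.png

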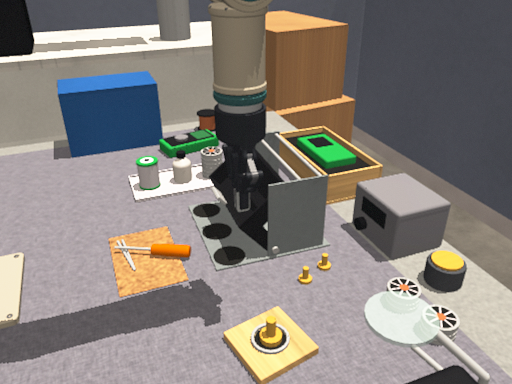

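The post stands upright, centred in the ring (side crop 364,430), and it is clearly larger than the two on the table. Next I shut the bin from in front.

```bash
python3 -m jog '[{"x":45,"y":3,"z":26,"ax":0,"ay":0,"az":0,"grip":0},{"x":90,"y":5,"z":26,"ax":0,"ay":0,"az":0,"grip":0},{"x":135,"y":10,"z":26,"ax":0,"ay":0,"az":0,"grip":0},{"x":180,"y":20,"z":26,"ax":0,"ay":0,"az":0,"grip":0},{"x":215,"y":24,"z":26,"ax":0,"ay":0,"az":0,"grip":0}]' && python3 -m jog '[{"x":2,"y":10,"z":0,"ax":0,"ay":0,"az":0,"grip":0},{"x":2,"y":50,"z":0,"ax":0,"ay":0,"az":0,"grip":0},{"x":2,"y":79,"z":0,"ax":0,"ay":0,"az":0,"grip":0},{"x":2,"y":79,"z":0,"ax":0,"ay":0,"az":0,"grip":0}]'
python3 - <<'E'
from h import *
g=settle_cam('side',3); save(g,'s28z',(170,110,330,260),4.5)
s=read_state(); print(s['eef_pos'],s['tool_rot'],s['force'],s['width'])
E
```

```text
clock: 33.35
eef_pos: [464.3, 33.2, 138.4]
tool_rot: [-1.571, -0.0, 1.553]
force: [0.5, -0.2, 0.3]
width: -0.0
clock: 33.75
eef_pos: [461.6, 31.5, 56.9]
tool_rot: [-1.565, 0.002, 1.551]
force: [-0.0, 0.4, 0.1]
width: 0.2
[464.18602728  32.58847857  60.68525786] [-1.57208092e+00  3.79127017e-04  1.55136922e+00] [-0.68696904 -0.21573022  0.75332009] -0.005795241844012774
```

View pics/s28z.png

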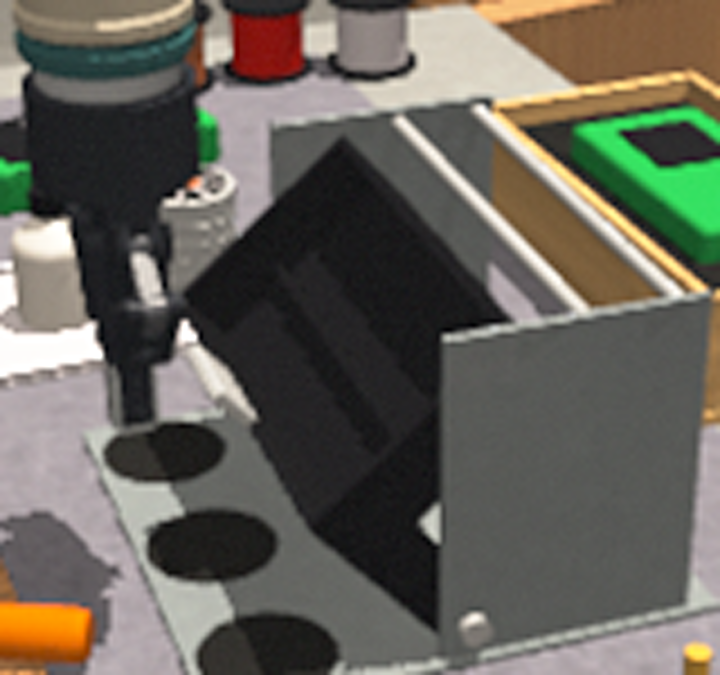

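```bash
python3 -m jog '[{"x":0,"y":0,"z":-14,"ax":0,"ay":0,"az":0,"grip":0},{"x":0,"y":-3,"z":-24,"ax":0,"ay":0,"az":0,"grip":0},{"x":0,"y":-7,"z":-34,"ax":0,"ay":0,"az":0,"grip":0},{"x":0,"y":-12,"z":-44,"ax":0,"ay":0,"az":0,"grip":0},{"x":0,"y":-16,"z":-54,"ax":0,"ay":0,"az":0,"grip":0}]' && python3 -m jog '[{"x":0,"y":-4,"z":-10,"ax":0,"ay":0,"az":0,"grip":0},{"x":0,"y":-7,"z":-20,"ax":0,"ay":0,"az":0,"grip":0},{"x":0,"y":-9,"z":-30,"ax":0,"ay":0,"az":0,"grip":0},{"x":0,"y":-11,"z":-38,"ax":0,"ay":0,"az":0,"grip":0},{"x":0,"y":-12,"z":-42,"ax":0,"ay":0,"az":0,"grip":0}]'
python3 - <<'E'
from h import *
g=settle_cam('side',2); save(g,'s29z',(170,110,330,260),4.5)
s=read_state(); print(s['eef_pos'],s['tool_rot'],s['force'],s['width'])
E
```

```text
clock: 34.4
eef_pos: [514.1, 31.3, 77.5]
tool_rot: [-1.566, 0.002, 1.552]
force: [-4.3, -0.2, 3.1]
width: -0.2
clock: 34.9
eef_pos: [558.4, 31.0, 88.1]
tool_rot: [-1.569, 0.001, 1.552]
force: [-8.6, -0.7, 2.9]
width: 0.3
[558.36683179  31.08902385  87.9540046 ] [-1.56907969e+00  7.60768726e-04  1.55215124e+00] [-3.92508421 -1.17599454  2.04149578] -0.07004848760813698
```

View pics/s29z.png

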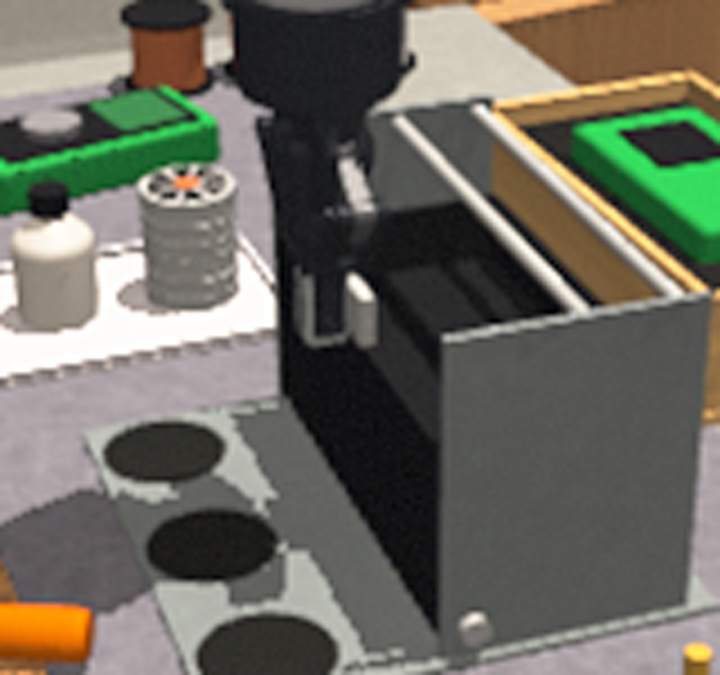

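```bash
python3 -m jog '[{"x":0,"y":0,"z":-3,"ax":0,"ay":0,"az":0,"grip":0},{"x":0,"y":0,"z":-5,"ax":0,"ay":0,"az":0,"grip":0},{"x":0,"y":0,"z":-5,"ax":0,"ay":0,"az":0,"grip":0}]'
python3 - <<'E'
from h import *
g=settle_cam('side',2); s=read_state(); print(s['eef_pos'],s['tool_rot'],s['force'],s['width'])
E
```

```text
clock: 35.3
eef_pos: [558.1, 30.9, 87.6]
tool_rot: [-1.56, 0.003, 1.553]
force: [-13.2, -1.1, 10.2]
width: -0.1
[558.12224831  30.89215192  87.58306276] [-1.56041991  0.00279931  1.55303052] [-13.36004143  -0.43700996  10.10491095] 0.2771584058138004
```

```bash
python3 -m jog '[{"x":0,"y":0,"z":20,"ax":0,"ay":0,"az":0,"grip":0},{"x":0,"y":-20,"z":60,"ax":0,"ay":0,"az":0,"grip":40},{"x":20,"y":-40,"z":75,"ax":0,"ay":0,"az":0,"grip":75},{"x":60,"y":-42,"z":75,"ax":0,"ay":0,"az":0,"grip":75},{"x":105,"y":-42,"z":75,"ax":0,"ay":0,"az":0,"grip":75}]' && python3 -m jog '[{"x":45,"y":0,"z":0,"ax":0,"ay":0,"az":0,"grip":75},{"x":90,"y":0,"z":0,"ax":0,"ay":0,"az":0,"grip":75},{"x":130,"y":0,"z":0,"ax":0,"ay":0,"az":0,"grip":75},{"x":160,"y":0,"z":0,"ax":0,"ay":0,"az":0,"grip":75},{"x":168,"y":0,"z":0,"ax":0,"ay":0,"az":0,"grip":75}]'
python3 - <<'E'
from h import *
w=settle_cam('wrist',6); save(w,'w30'); s=read_state(); print(s['eef_pos'],s['tool_rot'],s['force'],s['width']); goto((485.1,306.3,0.5),0)
t=cam('top'); save(t,'t30',(100,110,400,310),2.6)
c=t['color'].astype(int); m=c.min(2)>150; ys,xs=np.nonzero(m[182:192,228:256]); print('tab',xs.mean()+228,ys.mean()+182,'was 241.3 187.1')
E
```

```text
clock: 35.9
eef_pos: [492.5, 137.9, 131.4]
tool_rot: [-1.575, -0.0, 1.549]
force: [1.4, 0.4, -0.4]
width: 58.3
clock: 36.4
eef_pos: [493.7, 311.8, 130.5]
tool_rot: [-1.573, -0.005, 1.558]
force: [-0.7, 0.2, 0.3]
width: 75.1
[494.46093509 303.33851351 129.97187583] [-1.57106186  0.00179027  1.55001154] [-0.24731201 -0.56526062 -0.00704854] 74.88311653838097
shift [  3.  129.5   9.5] rot [ 0.    -0.002 -0.002]
tab 241.21428571428572 187.0952380952381 was 241.3 187.1
```

View pics/w30.png

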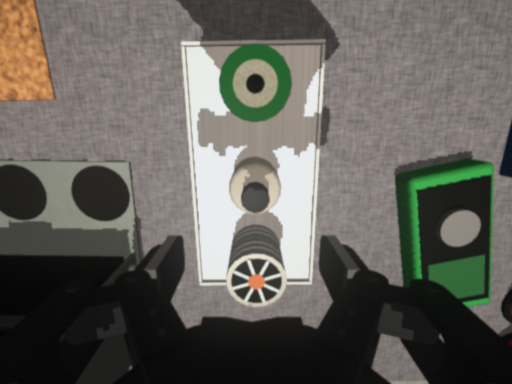

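View pics/t30.png

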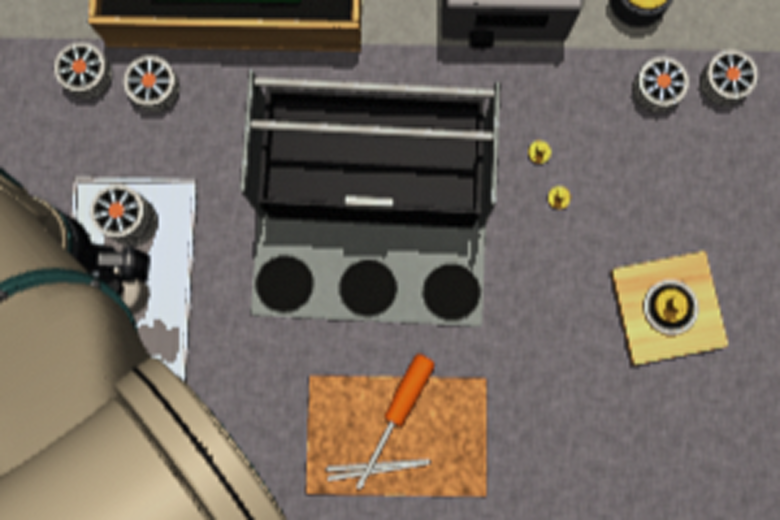

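```bash
python3 -m jog '[{"x":2,"y":20,"z":9,"ax":0,"ay":0,"az":0,"grip":75},{"x":2,"y":50,"z":9,"ax":0,"ay":0,"az":0,"grip":75},{"x":2,"y":50,"z":9,"ax":0,"ay":0,"az":0,"grip":75}]'
python3 - <<'E'
from h import *
w=settle_cam('wrist',6); save(w,'w31'); s=read_state(); print(s['eef_pos'],s['tool_rot'],s['force'],s['width']); goto((485.1,306.3,0.5),0)
E
```

```text
clock: 37.05
eef_pos: [483.0, 304.6, 77.4]
tool_rot: [-1.566, 0.005, 1.551]
force: [-0.7, -0.9, -0.1]
width: 74.8
[485.9804962  308.0662969   81.49552267] [-1.57307010e+00 -1.05939325e-03  1.55188236e+00] [ 0.81784557  0.38274854 -0.25565211] 75.04229292898209
shift [-1.9 81.   1. ] rot [ 0.002 -0.     0.001]
```

View pics/w31.png

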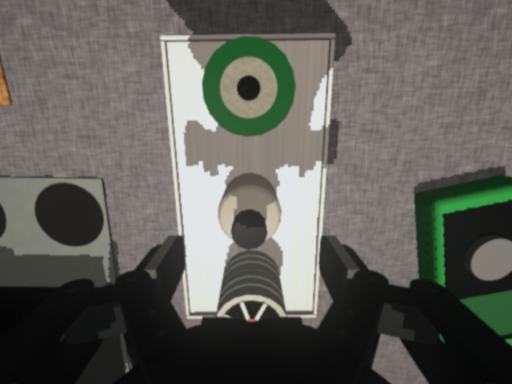

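```bash
python3 -m jog '[{"x":-1,"y":30,"z":0.5,"ax":0,"ay":0,"az":0,"grip":75},{"x":-1,"y":60,"z":0.5,"ax":0,"ay":0,"az":0,"grip":75},{"x":-1,"y":77,"z":0.5,"ax":0,"ay":0,"az":0,"grip":75},{"x":-1,"y":80.5,"z":0.5,"ax":0,"ay":0,"az":0,"grip":75},{"x":-1,"y":80.5,"z":0.5,"ax":0,"ay":0,"az":0,"grip":75}]' && python3 -m jog '[{"x":0,"y":0,"z":0,"ax":0,"ay":0,"az":0,"grip":75},{"x":0,"y":0,"z":0,"ax":0,"ay":0,"az":0,"grip":75}]'
python3 - <<'E'
from h import *
s=read_state(); print(s['eef_pos'],s['tool_rot'],s['force'],s['width']); goto((485.1,306.3,0.5),0)
E
```

```text
clock: 37.85
eef_pos: [484.7, 307.0, -0.0]
tool_rot: [-1.571, 0.0, 1.552]
force: [0.8, 0.4, 0.3]
width: 74.9
clock: 38.05
eef_pos: [485.3, 307.3, 1.0]
tool_rot: [-1.573, -0.001, 1.552]
force: [0.5, -0.4, -0.4]
width: 75.1
[485.34081507 307.33210624   0.95969103] [-1.57293739e+00 -1.14068390e-03  1.55232639e+00] [ 0.47186641 -0.36289955 -0.41652185] 75.05397934629617
shift [-1.   0.5  0.2] rot [0.002 0.    0.001]
```

```bash
python3 -m jog '[{"x":-0.8,"y":0,"z":0,"ax":0,"ay":0,"az":0,"grip":35},{"x":-0.8,"y":0,"z":0,"ax":0,"ay":0,"az":0,"grip":35},{"x":-0.8,"y":0,"z":0,"ax":0,"ay":0,"az":0,"grip":35},{"x":-0.8,"y":0,"z":0,"ax":0,"ay":0,"az":0,"grip":35},{"x":-0.8,"y":0,"z":0,"ax":0,"ay":0,"az":0,"grip":35}]' && python3 -m jog '[{"x":0,"y":-25,"z":0,"ax":0,"ay":0,"az":0,"grip":35},{"x":0,"y":-60,"z":0,"ax":0,"ay":0,"az":0,"grip":35},{"x":0,"y":-90,"z":0,"ax":0,"ay":0,"az":0,"grip":35},{"x":-25,"y":-100,"z":-3,"ax":0,"ay":0,"az":0,"grip":35},{"x":-65,"y":-100,"z":-6,"ax":0,"ay":0,"az":0,"grip":35}]' && python3 -m jog '[{"x":-40,"y":0,"z":-3,"ax":0,"ay":0,"az":0,"grip":35},{"x":-80,"y":0,"z":-6,"ax":0,"ay":0,"az":0,"grip":35},{"x":-120,"y":0,"z":-9,"ax":0,"ay":0,"az":0,"grip":35},{"x":-160,"y":0,"z":-11,"ax":0,"ay":0,"az":0,"grip":35},{"x":-190,"y":0,"z":-12,"ax":0,"ay":0,"az":0,"grip":35}]' && python3 -m jog '[{"x":-14,"y":10,"z":-0.5,"ax":0,"ay":0,"az":0,"grip":35},{"x":-17,"y":40,"z":-0.5,"ax":0,"ay":0,"az":0,"grip":35},{"x":-17,"y":70,"z":-0.5,"ax":0,"ay":0,"az":0,"grip":35},{"x":-17,"y":80,"z":-0.5,"ax":0,"ay":0,"az":0,"grip":35},{"x":-17,"y":80,"z":-0.5,"ax":0,"ay":0,"az":0,"grip":35}]'
python3 - <<'E'
from h import *
w=settle_cam('wrist',6);save(w,'w32');s=read_state(); print(s['eef_pos'],s['tool_rot'],s['force'],s['width']); goto((498.4,34.1,0.6),0)
E
```

```text
clock: 38.55
eef_pos: [485.0, 306.1, 0.6]
tool_rot: [-1.572, -0.0, 1.552]
force: [-0.3, -0.7, 5.0]
width: 47.9
clock: 39.05
eef_pos: [490.4, 244.4, 102.2]
tool_rot: [-1.576, -0.005, 1.557]
force: [1.4, -0.3, -1.1]
width: 48.1
clock: 39.55
eef_pos: [497.4, 47.4, 99.7]
tool_rot: [-1.571, 0.002, 1.55]
force: [0.3, -0.1, -1.2]
width: 48.4
clock: 40.05
eef_pos: [496.6, 34.6, 18.3]
tool_rot: [-1.568, 0.0, 1.554]
force: [0.2, -0.3, 0.0]
width: 48.2
[498.75967653  33.89354276  20.75432322] [-1.57303477e+00 -6.03171830e-05  1.55257433e+00] [ 0.53327965 -0.09612098 -1.21162733] 48.36654393307027
shift [ 0.2 20.2  0.4] rot [0.002 0.001 0.   ]
```

View pics/w32.png

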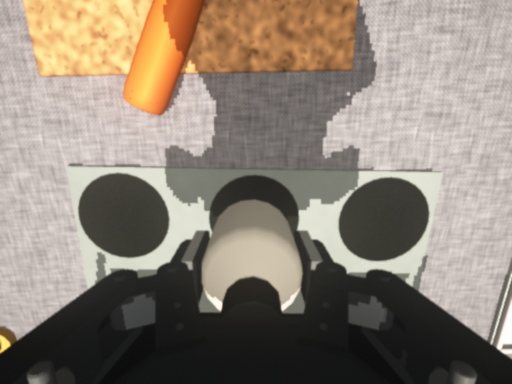

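```bash
python3 -m jog '[{"x":0.5,"y":10,"z":0,"ax":0,"ay":0,"az":0,"grip":35},{"x":0.5,"y":17,"z":0,"ax":0,"ay":0,"az":0,"grip":35},{"x":0.5,"y":20,"z":0,"ax":0,"ay":0,"az":0,"grip":35},{"x":0.5,"y":20,"z":0,"ax":0,"ay":0,"az":0,"grip":35}]' && python3 -m jog '[{"x":0,"y":0,"z":0,"ax":0,"ay":0,"az":0,"grip":35},{"x":0,"y":0,"z":0,"ax":0,"ay":0,"az":0,"grip":35}]'
```

```text
clock: 40.75
eef_pos: [497.7, 34.0, 0.5]
tool_rot: [-1.571, 0.001, 1.553]
force: [-3.7, -0.8, 14.4]
width: 48.2
clock: 40.95
eef_pos: [497.7, 34.0, 0.6]
tool_rot: [-1.571, 0.001, 1.553]
force: [-2.4, -0.5, 14.4]
width: 48.1
```

```bash
python3 -m jog '[{"x":0,"y":-1,"z":0,"ax":0,"ay":0,"az":0,"grip":60},{"x":0,"y":-1,"z":0,"ax":0,"ay":0,"az":0,"grip":75},{"x":0,"y":-1,"z":0,"ax":0,"ay":0,"az":0,"grip":75},{"x":0,"y":-20,"z":0,"ax":0,"ay":0,"az":0,"grip":75},{"x":0,"y":-60,"z":0,"ax":0,"ay":0,"az":0,"grip":75}]' && python3 -m jog '[{"x":0,"y":-40,"z":0,"ax":0,"ay":0,"az":0,"grip":80},{"x":25,"y":-65,"z":5,"ax":0,"ay":0,"az":0,"grip":80},{"x":65,"y":-70,"z":25,"ax":0,"ay":0,"az":0,"grip":80},{"x":105,"y":-70,"z":45,"ax":0,"ay":0,"az":0,"grip":80},{"x":145,"y":-70,"z":65,"ax":0,"ay":0,"az":0,"grip":80}]' && python3 -m jog '[{"x":40,"y":0,"z":15,"ax":0,"ay":0,"az":0,"grip":80},{"x":80,"y":0,"z":28,"ax":0,"ay":0,"az":0,"grip":80},{"x":115,"y":0,"z":36,"ax":0,"ay":0,"az":0,"grip":80},{"x":127,"y":0,"z":38.5,"ax":0,"ay":0,"az":0,"grip":80},{"x":127,"y":0,"z":38.5,"ax":0,"ay":0,"az":0,"grip":80}]'
python3 - <<'E'
from h import *
w=settle_cam('wrist',8);save(w,'w33');s=read_state(); print(s['eef_pos'],s['tool_rot'],s['force'],s['width']); goto((399.6,307.3,20),0)
g=cam('side');save(g,'s33')
E
```

```text
clock: 41.45
eef_pos: [495.6, 33.9, 57.9]
tool_rot: [-1.565, 0.001, 1.553]
force: [1.5, -1.1, -0.1]
width: 74.9
clock: 41.95
eef_pos: [435.1, 181.4, 129.9]
tool_rot: [-1.572, -0.0, 1.551]
force: [1.0, 0.9, -0.1]
width: 79.8
clock: 42.45
eef_pos: [398.6, 310.0, 129.4]
tool_rot: [-1.571, -0.001, 1.556]
force: [1.1, -0.3, 0.1]
width: 79.8
[399.991872   306.78321315 129.6346628 ] [-1.57114629e+00  8.63909333e-04  1.55044982e+00] [-0.24556787  0.1723794   0.44616253] 79.96748608197451
shift [  0.6 109.6   0.4] rot [ 0.    -0.002 -0.001]
```

View pics/w33.png

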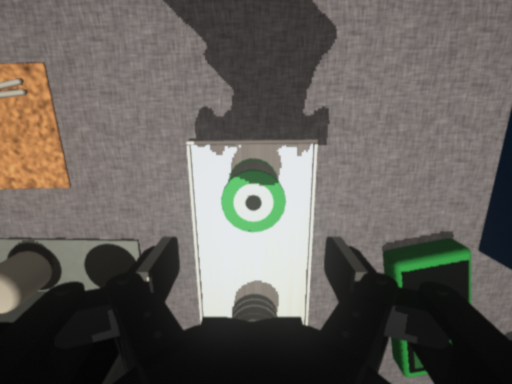

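View pics/s33.png

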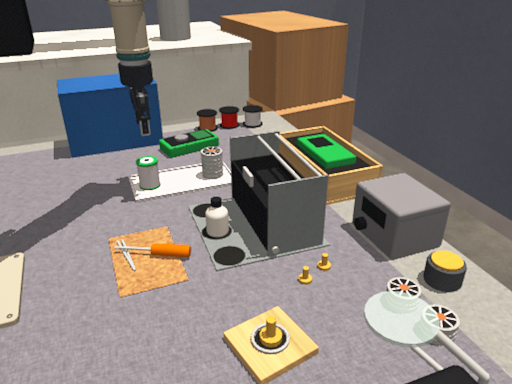

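The bottle is back upright on its spot at side-view (217,220). Next is the spool, gripped lower this time.

```bash
python3 -m jog '[{"x":0,"y":40,"z":0,"ax":0,"ay":0,"az":0,"grip":80},{"x":0,"y":80,"z":0,"ax":0,"ay":0,"az":0,"grip":80},{"x":0,"y":105,"z":0,"ax":0,"ay":0,"az":0,"grip":80},{"x":0,"y":109.5,"z":0,"ax":0,"ay":0,"az":0,"grip":80},{"x":0,"y":109.5,"z":0,"ax":0,"ay":0,"az":0,"grip":80}]' && python3 -m jog '[{"x":0,"y":0,"z":0,"ax":0,"ay":0,"az":0,"grip":80},{"x":0,"y":0,"z":0,"ax":0,"ay":0,"az":0,"grip":80}]'
python3 - <<'E'
from h import *
goto((399.6,307.3,20),0); print(read_state()['force'])
E
```

```text
clock: 43.4
eef_pos: [399.2, 307.8, 19.9]
tool_rot: [-1.57, 0.001, 1.553]
force: [0.2, 0.6, 0.6]
width: 80.1
clock: 43.6
eef_pos: [400.4, 308.7, 21.5]
tool_rot: [-1.573, -0.002, 1.552]
force: [0.3, -0.7, -0.4]
width: 80.1
shift [-1.4  1.5  0.8] rot [0.002 0.    0.002]
[ 0.29572248 -0.6959133  -0.37246204]
```

```bash
python3 -m jog '[{"x":-1,"y":0,"z":0,"ax":0,"ay":0,"az":0,"grip":40},{"x":-1,"y":0,"z":0,"ax":0,"ay":0,"az":0,"grip":40},{"x":-1,"y":0,"z":0,"ax":0,"ay":0,"az":0,"grip":40},{"x":-1,"y":0,"z":0,"ax":0,"ay":0,"az":0,"grip":40},{"x":-1,"y":0,"z":0,"ax":0,"ay":0,"az":0,"grip":40}]' && python3 -m jog '[{"x":0,"y":-20,"z":0,"ax":0,"ay":0,"az":0,"grip":40},{"x":0,"y":-55,"z":0,"ax":0,"ay":0,"az":0,"grip":40},{"x":0,"y":-95,"z":0,"ax":0,"ay":0,"az":0,"grip":40},{"x":-20,"y":-125,"z":-5,"ax":0,"ay":0,"az":0,"grip":40},{"x":-60,"y":-130,"z":-15,"ax":0,"ay":0,"az":0,"grip":40}]' && python3 -m jog '[{"x":-40,"y":0,"z":-12,"ax":0,"ay":0,"az":0,"grip":40},{"x":-80,"y":0,"z":-24,"ax":0,"ay":0,"az":0,"grip":40},{"x":-120,"y":0,"z":-36,"ax":0,"ay":0,"az":0,"grip":40},{"x":-160,"y":0,"z":-48,"ax":0,"ay":0,"az":0,"grip":40},{"x":-200,"y":0,"z":-60,"ax":0,"ay":0,"az":0,"grip":40}]' && python3 -m jog '[{"x":-40,"y":0,"z":-12,"ax":0,"ay":0,"az":0,"grip":40},{"x":-75,"y":0,"z":-24,"ax":0,"ay":0,"az":0,"grip":40},{"x":-100,"y":0,"z":-30,"ax":0,"ay":0,"az":0,"grip":40},{"x":-106,"y":0,"z":-31,"ax":0,"ay":0,"az":0,"grip":40},{"x":-106,"y":20,"z":-31,"ax":0,"ay":0,"az":0,"grip":40}]'
python3 - <<'E'
from h import *
w=settle_cam('wrist',6);save(w,'w34');s=read_state(); print(s['eef_pos'],s['tool_rot'],s['force'],s['width']); goto((498.9,-60.8,21),0)
E
```

```text
clock: 44.1
eef_pos: [400.0, 307.3, 21.3]
tool_rot: [-1.573, -0.0, 1.552]
force: [-0.9, -0.3, 8.9]
width: 54.7
clock: 44.6
eef_pos: [414.6, 251.4, 153.8]
tool_rot: [-1.577, -0.007, 1.558]
force: [0.8, 0.5, -4.6]
width: 54.7
clock: 45.1
eef_pos: [469.1, 43.6, 150.1]
tool_rot: [-1.57, 0.001, 1.552]
force: [1.2, 0.6, -4.5]
width: 54.7
clock: 45.6
eef_pos: [500.1, -62.7, 131.4]
tool_rot: [-1.575, 0.001, 1.549]
force: [1.1, 1.1, -4.9]
width: 54.4
[498.87073275 -60.06063612 130.79773726] [-1.57154183e+00  5.47296002e-05  1.55384404e+00] [ 0.3932187  -0.19576788 -4.696556  ] 54.773409559583556
shift [ -0.7 109.8   0. ] rot [ 0.001  0.002 -0.   ]
```

View pics/w34.png

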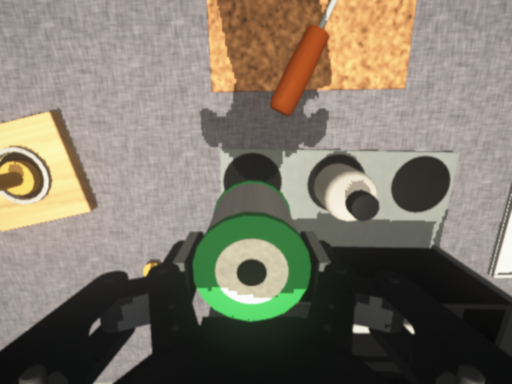

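```bash
python3 -m jog '[{"x":0,"y":35,"z":0,"ax":0,"ay":0,"az":0,"grip":40},{"x":0,"y":70,"z":0,"ax":0,"ay":0,"az":0,"grip":40},{"x":0,"y":92,"z":0,"ax":0,"ay":0,"az":0,"grip":40},{"x":0,"y":98,"z":0,"ax":0,"ay":0,"az":0,"grip":40},{"x":0,"y":98,"z":0,"ax":0,"ay":0,"az":0,"grip":40}]' && python3 -m jog '[{"x":0,"y":0,"z":0,"ax":0,"ay":0,"az":0,"grip":40},{"x":0,"y":0,"z":0,"ax":0,"ay":0,"az":0,"grip":40}]'
python3 - <<'E'
from h import *
w=settle_cam('wrist',2);save(w,'w35');s=read_state(); print(s['eef_pos'],s['tool_rot'],s['force'],s['width']); goto((498.9,-60.8,21),0)
E
```

```text
clock: 46.4
eef_pos: [498.8, -60.4, 32.3]
tool_rot: [-1.571, 0.0, 1.553]
force: [0.1, -0.9, -3.9]
width: 54.7
clock: 46.6
eef_pos: [500.0, -60.9, 33.6]
tool_rot: [-1.574, 0.0, 1.552]
force: [0.7, -0.7, -4.2]
width: 53.8
[499.56622775 -61.01739452  33.34276653] [-1.57315162e+00  4.73953236e-04  1.55230219e+00] [ 0.43061488  0.50963033 -4.17575259] 54.50961407334032
shift [ 0.2 12.3  0.7] rot [ 0.002  0.    -0.   ]
```

View pics/w35.png

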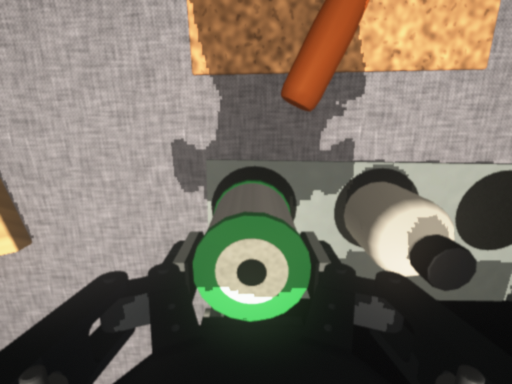

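```bash
python3 -m jog '[{"x":0.5,"y":7,"z":0.3,"ax":0,"ay":0,"az":0,"grip":40},{"x":0.5,"y":10.5,"z":0.3,"ax":0,"ay":0,"az":0,"grip":40},{"x":0.5,"y":12,"z":0.3,"ax":0,"ay":0,"az":0,"grip":40},{"x":0.5,"y":12,"z":0.3,"ax":0,"ay":0,"az":0,"grip":40},{"x":0.5,"y":12,"z":0.3,"ax":0,"ay":0,"az":0,"grip":40}]'
```

```text
clock: 47.2
eef_pos: [498.3, -60.4, 21.3]
tool_rot: [-1.571, 0.001, 1.553]
force: [-3.3, 0.9, 11.5]
width: 54.7
```

```bash
python3 -m jog '[{"x":0,"y":-1,"z":0,"ax":0,"ay":0,"az":0,"grip":65},{"x":0,"y":-1,"z":0,"ax":0,"ay":0,"az":0,"grip":72},{"x":0,"y":-1,"z":0,"ax":0,"ay":0,"az":0,"grip":72},{"x":0,"y":-20,"z":0,"ax":0,"ay":0,"az":0,"grip":72},{"x":0,"y":-60,"z":0,"ax":0,"ay":0,"az":0,"grip":72}]' && python3 -m jog '[{"x":0,"y":-45,"z":0,"ax":0,"ay":0,"az":0,"grip":80},{"x":20,"y":-75,"z":3,"ax":0,"ay":0,"az":0,"grip":80},{"x":60,"y":-80,"z":5,"ax":0,"ay":0,"az":0,"grip":80},{"x":105,"y":-80,"z":5,"ax":0,"ay":0,"az":0,"grip":80},{"x":150,"y":-80,"z":5,"ax":0,"ay":0,"az":0,"grip":80}]' && python3 -m jog '[{"x":45,"y":0,"z":0,"ax":0,"ay":0,"az":0,"grip":80},{"x":90,"y":0,"z":0,"ax":0,"ay":0,"az":0,"grip":80},{"x":135,"y":0,"z":-5,"ax":0,"ay":0,"az":0,"grip":80},{"x":175,"y":0,"z":-18,"ax":0,"ay":0,"az":0,"grip":80},{"x":205,"y":0,"z":-45,"ax":0,"ay":0,"az":0,"grip":80}]' && python3 -m jog '[{"x":12,"y":0,"z":-25,"ax":0,"ay":0,"az":0,"grip":80},{"x":12,"y":0,"z":-27,"ax":0,"ay":0,"az":0,"grip":80},{"x":12,"y":0,"z":-27,"ax":0,"ay":0,"az":0,"grip":80}]'
python3 - <<'E'
from h import *
w=settle_cam('wrist',8);save(w,'w36');s=read_state(); print(s['eef_pos'],s['tool_rot'],s['force'],s['width']); goto((572.3,305.4,20),0)
g=cam('side');save(g,'s36')
E
```

```text
clock: 47.7
eef_pos: [496.2, -60.2, 78.6]
tool_rot: [-1.565, -0.0, 1.553]
force: [0.4, -0.4, 0.2]
width: 71.8
clock: 48.2
eef_pos: [496.4, 90.7, 160.7]
tool_rot: [-1.572, 0.0, 1.551]
force: [0.8, 0.7, -0.4]
width: 80.0
clock: 48.7
eef_pos: [542.8, 298.0, 160.3]
tool_rot: [-1.569, -0.001, 1.558]
force: [0.2, -0.1, 0.4]
width: 79.9
clock: 49.0
eef_pos: [571.8, 304.8, 159.2]
tool_rot: [-1.57, 0.001, 1.552]
force: [-0.1, 0.5, -0.2]
width: 80.1
[571.89304292 304.98026354 160.46834483] [-1.57118415e+00  4.11094277e-04  1.55225343e+00] [0.33632251 0.88752608 0.91663592] 79.82773523621184
shift [  0.5 140.5  -0.3] rot [ 0.  0. -0.]
```

View pics/w36.png

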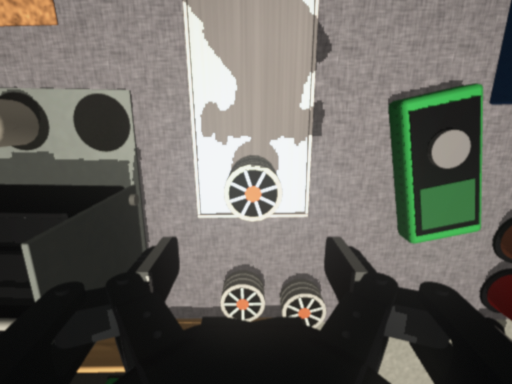

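View pics/s36.png

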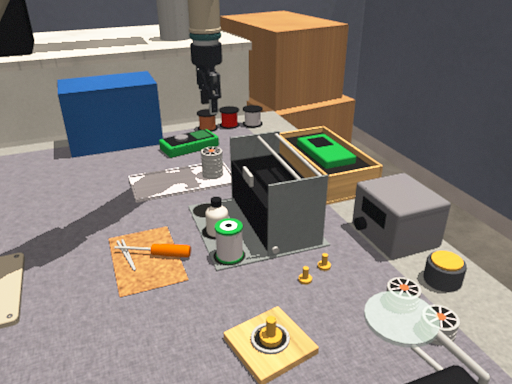

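The spool and bottle stand on their spots. The last piece is the cups.

```bash
python3 -m jog '[{"x":0.5,"y":45,"z":0,"ax":0,"ay":0,"az":0,"grip":80},{"x":0.5,"y":90,"z":0,"ax":0,"ay":0,"az":0,"grip":80},{"x":0.5,"y":125,"z":0,"ax":0,"ay":0,"az":0,"grip":80},{"x":0.5,"y":140,"z":0,"ax":0,"ay":0,"az":0,"grip":80},{"x":0.5,"y":140,"z":0,"ax":0,"ay":0,"az":0,"grip":80}]' && python3 -m jog '[{"x":0,"y":0,"z":0,"ax":0,"ay":0,"az":0,"grip":80},{"x":0,"y":0,"z":0,"ax":0,"ay":0,"az":0,"grip":80}]'
python3 - <<'E'
from h import *
goto((572.3,305.4,20),0); print(read_state()['force'])
E
```

```text
clock: 49.95
eef_pos: [570.7, 305.0, 18.2]
tool_rot: [-1.568, 0.002, 1.553]
force: [-0.5, 0.4, 0.7]
width: 79.7
clock: 50.15
eef_pos: [573.6, 307.0, 22.4]
tool_rot: [-1.574, -0.002, 1.552]
force: [0.7, -0.1, 0.2]
width: 80.3
shift [-1.6  2.4  1.3] rot [0.003 0.    0.002]
[ 0.70917511 -0.07285334  0.18567175]
```

```bash
python3 -m jog '[{"x":-0.5,"y":0,"z":0,"ax":0,"ay":0,"az":0,"grip":40},{"x":-0.5,"y":0,"z":0,"ax":0,"ay":0,"az":0,"grip":40},{"x":-0.5,"y":0,"z":0,"ax":0,"ay":0,"az":0,"grip":40},{"x":-0.5,"y":0,"z":0,"ax":0,"ay":0,"az":0,"grip":40},{"x":-0.5,"y":0,"z":0,"ax":0,"ay":0,"az":0,"grip":40}]' && python3 -m jog '[{"x":0,"y":-20,"z":0,"ax":0,"ay":0,"az":0,"grip":40},{"x":0,"y":-55,"z":10,"ax":0,"ay":0,"az":0,"grip":40},{"x":-5,"y":-80,"z":40,"ax":0,"ay":0,"az":0,"grip":40},{"x":-30,"y":-90,"z":62,"ax":0,"ay":0,"az":0,"grip":40},{"x":-65,"y":-90,"z":67,"ax":0,"ay":0,"az":0,"grip":40}]' && python3 -m jog '[{"x":-40,"y":0,"z":0,"ax":0,"ay":0,"az":0,"grip":40},{"x":-80,"y":0,"z":0,"ax":0,"ay":0,"az":0,"grip":40},{"x":-105,"y":0,"z":0,"ax":0,"ay":0,"az":0,"grip":40},{"x":-110,"y":0,"z":0,"ax":0,"ay":0,"az":0,"grip":40},{"x":-110,"y":25,"z":0,"ax":0,"ay":0,"az":0,"grip":40}]'
python3 - <<'E'
from h import *
w=settle_cam('wrist',6);save(w,'w37');s=read_state(); print(s['eef_pos'],s['tool_rot'],s['force'],s['width']); goto((502.4,131.6,21),0)
E
```

```text
clock: 50.65
eef_pos: [573.2, 305.9, 22.1]
tool_rot: [-1.574, -0.001, 1.552]
force: [-1.1, -0.3, 5.4]
width: 56.2
clock: 51.15
eef_pos: [501.1, 244.5, 112.3]
tool_rot: [-1.572, -0.003, 1.559]
force: [1.6, 0.2, -3.8]
width: 56.5
clock: 51.65
eef_pos: [504.6, 130.9, 87.5]
tool_rot: [-1.577, -0.001, 1.549]
force: [1.7, 0.8, -3.9]
width: 56.5
[502.2324225  132.64483867  85.91622133] [-1.57191146e+00 -4.95896991e-04  1.55369572e+00] [ 0.01168428  0.40868404 -4.55838353] 56.58914839235301
shift [-1.1 64.9 -0.1] rot [0.001 0.002 0.   ]
```

View pics/w37.png

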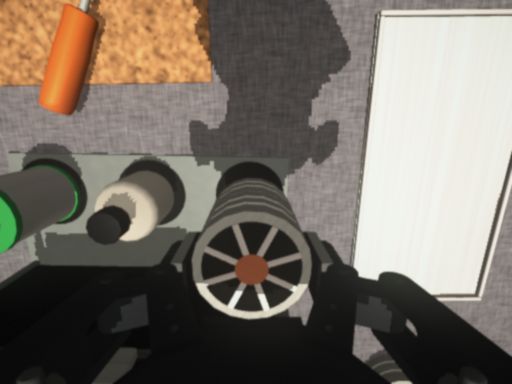

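```bash
python3 -m jog '[{"x":-0.5,"y":30,"z":0,"ax":0,"ay":0,"az":0,"grip":40},{"x":-0.5,"y":48,"z":0,"ax":0,"ay":0,"az":0,"grip":40},{"x":-0.5,"y":53,"z":0,"ax":0,"ay":0,"az":0,"grip":40},{"x":-0.5,"y":53,"z":0,"ax":0,"ay":0,"az":0,"grip":40}]' && python3 -m jog '[{"x":0,"y":0,"z":0,"ax":0,"ay":0,"az":0,"grip":40},{"x":0,"y":0,"z":0,"ax":0,"ay":0,"az":0,"grip":40},{"x":0,"y":0,"z":0,"ax":0,"ay":0,"az":0,"grip":40}]'
python3 - <<'E'
from h import *
w=settle_cam('wrist',2);save(w,'w38');s=read_state(); print(s['eef_pos'],s['tool_rot'],s['force'],s['width']); goto((502.8,131.6,21),0)
E
```

```text
clock: 52.35
eef_pos: [501.8, 131.6, 32.3]
tool_rot: [-1.571, 0.0, 1.553]
force: [0.3, -0.5, -3.9]
width: 56.5
clock: 52.65
eef_pos: [502.6, 131.3, 33.0]
tool_rot: [-1.573, -0.0, 1.552]
force: [0.6, -0.1, -3.0]
width: 56.7
[502.26591473 131.11364659  32.7202923 ] [-1.57190039e+00  4.88669475e-05  1.55234652e+00] [ 0.71800989 -0.65486853 -4.28709549] 56.585064495677194
shift [ 0.5 11.7 -0.5] rot [ 0.001  0.    -0.   ]
```

View pics/w38.png

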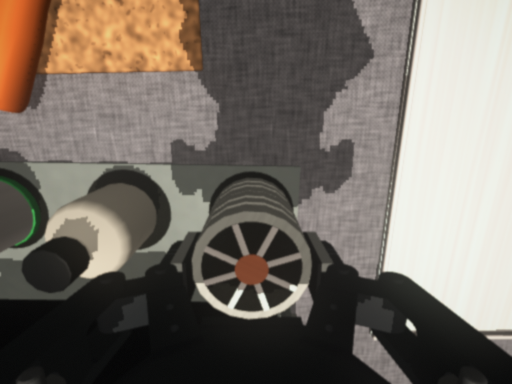

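```bash
python3 -m jog '[{"x":0.3,"y":7,"z":-0.3,"ax":0,"ay":0,"az":0,"grip":40},{"x":0.3,"y":10,"z":-0.3,"ax":0,"ay":0,"az":0,"grip":40},{"x":0.3,"y":11,"z":-0.3,"ax":0,"ay":0,"az":0,"grip":40},{"x":0.3,"y":11,"z":-0.3,"ax":0,"ay":0,"az":0,"grip":40},{"x":0.3,"y":11,"z":-0.3,"ax":0,"ay":0,"az":0,"grip":40}]'
```

```text
clock: 53.25
eef_pos: [502.1, 131.3, 22.0]
tool_rot: [-1.571, 0.001, 1.553]
force: [-3.3, 0.4, 9.7]
width: 56.7
```

```bash
python3 -m jog '[{"x":0,"y":-0.5,"z":0,"ax":0,"ay":0,"az":0,"grip":63},{"x":0,"y":-0.5,"z":0,"ax":0,"ay":0,"az":0,"grip":72},{"x":0,"y":-0.5,"z":0,"ax":0,"ay":0,"az":0,"grip":72},{"x":0,"y":-20,"z":0,"ax":0,"ay":0,"az":0,"grip":72},{"x":0,"y":-60,"z":0,"ax":0,"ay":0,"az":0,"grip":72}]' && python3 -m jog '[{"x":0,"y":-45,"z":0,"ax":0,"ay":0,"az":0,"grip":72},{"x":15,"y":-90,"z":0,"ax":0,"ay":0,"az":0,"grip":72},{"x":55,"y":-110,"z":5,"ax":0,"ay":0,"az":0,"grip":72},{"x":100,"y":-110,"z":20,"ax":0,"ay":0,"az":0,"grip":72},{"x":140,"y":-110,"z":35,"ax":0,"ay":0,"az":0,"grip":72}]' && python3 -m jog '[{"x":40,"y":0,"z":10,"ax":0,"ay":0,"az":0,"grip":72},{"x":80,"y":0,"z":20,"ax":0,"ay":0,"az":0,"grip":72},{"x":100,"y":0,"z":20,"ax":0,"ay":0,"az":0,"grip":72},{"x":100,"y":0,"z":20,"ax":0,"ay":0,"az":0,"grip":72},{"x":100,"y":0,"z":20,"ax":0,"ay":0,"az":0,"grip":72}]'
python3 - <<'E'
from h import *
t=settle_cam('top',4); g=cam('side'); save(t,'t39',(100,110,400,310),2.6); save(g,'s39',(100,90,380,384),2)
c=t['color'].astype(int); r,gg,b=c[...,0],c[...,1],c[...,2]
def cen(m,bx): ys,xs=np.nonzero(m[bx[1]:bx[3],bx[0]:bx[2]]); return xs.mean()+bx[0],ys.mean()+bx[1]
print('spool',cen((gg>r+50)&(gg>b+40),(255,200,295,240)),'was 275.0 218.9'); print('cups',cen((r>170)&(gg<130)&(b<110),(195,205,220,230)),'was 205.8 216.5')
print('cap',cen(c.max(2)<70,(234,211,248,223)),'was 240.9 217.4'); print('tab',cen(c.min(2)>150,(228,182,256,192)),'was 241.3 187.1')
E
```

```text
clock: 53.75
eef_pos: [500.1, 130.7, 79.5]
tool_rot: [-1.565, 0.002, 1.553]
force: [0.3, 0.6, 0.4]
width: 71.8
clock: 54.25
eef_pos: [470.0, 274.1, 192.2]
tool_rot: [-1.573, -0.002, 1.551]
force: [-0.5, 0.1, 0.2]
width: 72.1
clock: 54.75
eef_pos: [451.5, 371.7, 190.6]
tool_rot: [-1.57, 0.002, 1.553]
force: [-0.1, -0.3, -0.3]
width: 71.6
spool (np.float64(274.91747572815535), np.float64(219.29611650485435)) was 275.0 218.9
cups (np.float64(205.95), np.float64(216.9)) was 205.8 216.5
cap (np.float64(240.9607843137255), np.float64(217.2941176470588)) was 240.9 217.4
tab (np.float64(241.3170731707317), np.float64(187.0731707317073)) was 241.3 187.1
```

View pics/t39.png

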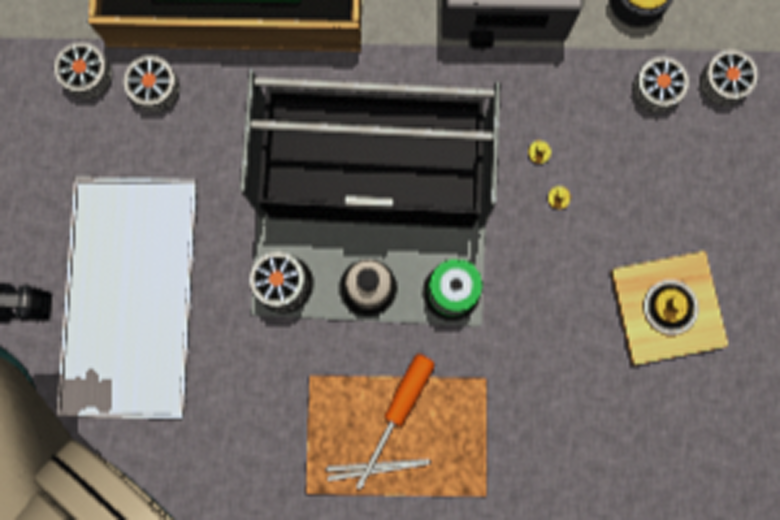

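View pics/s39.png

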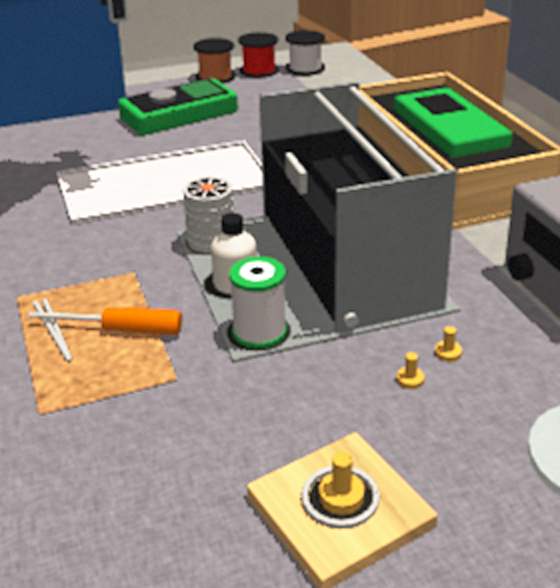

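The cups, bottle and spool are each within half a pixel (about 1 mm) of where they started. The bin is shut, the post stands in the ring and the robot touches nothing, so I hand in.

```bash
python3 -c "
from cell import *
print(finish_job())"
```

```text
the job is handed in; nothing more can be done
None
```

The job is done and handed in at about 55 s on the robot's clock, against the 134 s limit.

- **What I did:** I moved the cups, spool and bottle upright to the tray and pulled the bin forward to its stop, where I measured a tilt of about 0.71 rad. I took out the 42 mm brass post and stood it flange down inside the nest ring. Then I pushed the bin shut and put the bottle, spool and cups back on their spots.
- **Last checks:** In the top view the spool, bottle cap, cups and bin tab are all within about half a pixel (about 1 mm) of their starting pixels. The side view shows all three pieces and the post upright, and the gripper touching nothing. I saw no force reading above about 27 N.
- **What disagreed:**
    - **Fingertips:** They sat about 33 mm farther back than the tool data says. My first grips on the cups and spool were therefore high, and the first one on the bottle landed on its shoulder. I opened before lifting the bottle and regripped it lower, and gripped the cups and spool lower on the way back.
    - **Tool tilt:** The full 0.7 rad tilt was out of reach (joint 6 limit). I gripped the leaning stem at 0.25 rad and turned it upright in the air.

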